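Hang wet sample boards to dry and put the paint jars away

TASK

Clear up after a colour test: hang every tent-shaped sample board upright astride the drying rail, with its ridge resting along the bar, holding it only by the bare wooden ridge with a gentle grip (at most 15 N) and never letting the fingers touch the wet painted leaves. Only when all of them hang there, push the black lever fully over, away from the robot, to switch on the drying fan. Also, at any time, stand each paint jar in the holder marked with its own colour, and leave the brush pot, the mixing cup and the amber jar where they are.

Things in the scene. Friction and masses are not known exactly. Their poses are not given: they have to be found in the camera images.
- board_a: tent-shaped (inverted V) sample board, orange wet paint, 110 g; may be absent (None). Bare wooden ridge block on top: 24 (x) x 64 (y) x 28 mm high, from 73.3 to 101.3 mm above the origin; two leaves splay from it down to z = 0, feet 84 mm apart overall in x. Origin: middle of the tent at its lower edges; z up, y along the ridge (either end may lead). Stands on the work surface at the start
- board_a_paint: the two leaves of board_a (same origin and axes), wet outside: fingers must not touch them. Plywood 5 mm thick, 64 mm wide along y, 78 mm long, each 22 deg from vertical. Inside they leave about 15 mm clear just below the ridge, widening downwards; hung, the ridge's flat underside rests on the bar
- board_b: tent-shaped (inverted V) sample board, green wet paint, 110 g; may be absent (None). Bare wooden ridge block on top: 24 (x) x 64 (y) x 28 mm high, from 73.3 to 101.3 mm above the origin; two leaves splay from it down to z = 0, feet 84 mm apart overall in x. Origin: middle of the tent at its lower edges; z up, y along the ridge (either end may lead). Stands on the work surface at the start
- board_b_paint: the two leaves of board_b (same origin and axes), wet outside: fingers must not touch them. Plywood 5 mm thick, 64 mm wide along y, 78 mm long, each 22 deg from vertical. Inside they leave about 15 mm clear just below the ridge, widening downwards; hung, the ridge's flat underside rests on the bar
- board_c: tent-shaped (inverted V) sample board, blue wet paint, 110 g; may be absent (None). Bare wooden ridge block on top: 24 (x) x 64 (y) x 28 mm high, from 73.3 to 101.3 mm above the origin; two leaves splay from it down to z = 0, feet 84 mm apart overall in x. Origin: middle of the tent at its lower edges; z up, y along the ridge (either end may lead). Stands on the work surface at the start
- board_c_paint: the two leaves of board_c (same origin and axes), wet outside: fingers must not touch them. Plywood 5 mm thick, 64 mm wide along y, 78 mm long, each 22 deg from vertical. Inside they leave about 15 mm clear just below the ridge, widening downwards; hung, the ridge's flat underside rests on the bar
- board_d: tent-shaped (inverted V) sample board, yellow wet paint, 110 g; may be absent (None). Bare wooden ridge block on top: 24 (x) x 64 (y) x 28 mm high, from 73.3 to 101.3 mm above the origin; two leaves splay from it down to z = 0, feet 84 mm apart overall in x. Origin: middle of the tent at its lower edges; z up, y along the ridge (either end may lead). Stands on the work surface at the start
- board_d_paint: the two leaves of board_d (same origin and axes), wet outside: fingers must not touch them. Plywood 5 mm thick, 64 mm wide along y, 78 mm long, each 22 deg from vertical. Inside they leave about 15 mm clear just below the ridge, widening downwards; hung, the ridge's flat underside rests on the bar
- rail_mid (a point): middle of the drying rail's bar axis: level round steel bar 16 mm thick along this point's y, 145 mm above the work surface, 400 mm free between its two posts (at y = +-210 mm, 20 mm thick, feet 35 mm in radius). Fixed; place and yaw vary from run to run. A board hanging on it has its origin 65 mm below this axis and its ridge along the bar
- caddy: fixed plywood base 100 (x) x 260 (y) x 10 mm that carries the three jar holders in a row along its y, 80 mm apart; origin at the centre of its underside; place and yaw vary
- jar_red: closed round jar of red paint with a lid of the same colour and a white band, 56 mm diameter, 66 mm tall, straight sided, about 0.2 kg; origin at the centre of its underside, z up; stands on the work surface at the start
- holder_red: white square open holder with a red rim and red front label, for the red jar: 76 x 76 mm outside, 66 x 66 mm inside, 35 mm high, floor 5 mm thick; origin at the centre of its underside, 10 mm above the work surface on the caddy; x and y along its sides. Fixed; which holder is where varies
- jar_yellow: closed round jar of yellow paint with a lid of the same colour and a white band, 56 mm diameter, 66 mm tall, straight sided, about 0.2 kg; origin at the centre of its underside, z up; stands on the work surface at the start
- holder_yellow: white square open holder with a yellow rim and yellow front label, for the yellow jar: 76 x 76 mm outside, 66 x 66 mm inside, 35 mm high, floor 5 mm thick; origin at the centre of its underside, 10 mm above the work surface on the caddy; x and y along its sides. Fixed; which holder is where varies
- jar_blue: closed round jar of blue paint with a lid of the same colour and a white band, 56 mm diameter, 66 mm tall, straight sided, about 0.2 kg; origin at the centre of its underside, z up; stands on the work surface at the start
- holder_blue: white square open holder with a blue rim and blue front label, for the blue jar: 76 x 76 mm outside, 66 x 66 mm inside, 35 mm high, floor 5 mm thick; origin at the centre of its underside, 10 mm above the work surface on the caddy; x and y along its sides. Fixed; which holder is where varies
- fan_lever (a joint): drying fan's switch lever: 0 rad = off, leaning towards -x of its housing (towards the robot); 1.0 rad = fully on, leaning as far towards +x. Stays where it is left, needs about 1 N at the knob
- fan_lever_tip (a point): centre of the black 26 mm ball knob at the lever's end, 80 mm from the level hinge axis, which is 22 mm above the work surface. From off to on the knob moves 77 mm along +x of the housing, at a height of 92 mm, 102 mm midway and 92 mm again
- fan_lever_base: the lever's grey housing, 70 (x) x 50 (y) x 37 mm high, fixed; origin at the centre of its underside, below the hinge axis; its x is the direction in which the lever is pushed on, away from the robot; place and yaw vary
- brush_pot: bystander: white pot of brushes, 72 mm across, 190 mm tall with brushes; origin at its underside
- mixing_cup: bystander: clear mixing cup with some green paint and a white rim, 74 mm across, 65 mm tall; origin at its underside
- medium_bottle: bystander: amber jar with black cap, 60 mm across, 120 mm tall; origin at its underside
Not all that is in view belongs to the job. What is shaped like the board_c but turquoise is not meant. Of the things shaped like the jar_blue, the blue one is meant.

How it is judged:
By the outcome, as a careful person would: the job done as asked, in the order asked, and still so for the second after the job is handed in, with the robot touching nothing.
Of board_a, board_b, board_c, board_d only 2 to 4 are there at a start; the rules pass over those that are not, and their reading is None.
At some moment in a run one of board_a, board_b, board_c, board_d, jar_red, jar_yellow, jar_blue may be knocked a few centimetres aside while the robot is not near it.
It also fails if it takes over 210 s, if anything falls off the work surface, if the arm or the gripper's body presses on something with over 40 N, if the wrist force passes 120 N, or if a joint passes its speed limit or range.

ROBOT

A 7-joint arm with a two-finger parallel gripper is mounted at the origin on the work surface. World frame = base frame: x ahead of the robot, y to its left, z up, the work surface at z = 0. Lengths are in m, angles in rad, forces in N, time in s.
With the tool pointing down it reaches from about 0.35 to 0.9 m from the base axis. Payload 8.1 kg.
Tool frame: the origin (TCP) lies at the centre of the arm's flange, where the gripper is bolted on; the fingertips stand 178 mm ahead of it and the grasp point (between the pads) lies 159 mm ahead of it; z points along the fingers, y is the line along which they close (so a half turn about z gives the same grasp; the last joint's range is limited). The gripper opens to 92 mm and grips with 3 to 60 N. Pads are 19 mm wide; open, the fingers measure 130 mm over their backs; the gripper's body (75 mm by 190 mm) begins 47 mm behind the grasp point.
Start: joints at [1.122, 0.434, 0.025, 1.573, -0.012, 1.134, -0.075], TCP at [0.212, -0.588, 0.405] pointing down, gripper open.
Joint ranges: [-2.62, 2.62], [-0.44, 2.09], [-1.27, 1.32], [0.08, 2.57], [-1.32, 4.46], [0.12, 2], [-2.74, 2.74]. Speed limits (rad/s): [2.22, 2.22, 3.01, 3.01, 3.14, 3.14, 3.14].

INTERFACE

Orientations are given as a unit quaternion [x, y, z, w].
In Python, from station import sensors, cams, ticket gives the robot as it stands. The module is installed in compiled form; this text tells all that it offers.
- The arm moves only by the tool step_arm, never from a script. Its arguments are lists of equal length, an entry for each row: "xyz": the shift along the world's x, y, z normalised to -1 to 1, where 1 is 0.2 m, a list of three; "twist": the turn, a rotation vector about the world's x, y, z normalised to -1 to 1, where 1 is 120 degrees, a list of three; "gripper": the opening, from -1 (shut) to 1 (fully open). A call has 1 to 20 rows; each row shifts and turns the commanded pose from where the row before left it; what a row does not reach is not made up. A row lasts 1/10 s, in which the tool goes at most 50 mm and 8.59 degrees, less where a joint would pass 70% of its speed; a pose out of reach is approached as far as the arm can. A call with a number of a shift or a turn outside -1 to 1 is refused whole. A call with a gripper value outside its range is refused whole. The fingers move at their own pace and stop on an object; the grip force is fixed at half the most. Time passes only in rows, so rows that do not move let the fingers close. It gives the time, the measured TCP pose, the force, the opening and the grip force at its end, in the units of the state.
- sensors.get_obs(): the state, without advancing time (a new reading comes with each control period).
- cams.snapshot(name): name is "scene" or "top"; returns the picture (420x560x3 uint8, red, green, blue); there is no depth.
- cams.calibration(name): a dict with "vertical_fov" (degrees; the focal length in pixels is half the picture's height over the tangent of half this angle, whatever the lens; pixels are square), "cx", "cy" (the principal point, pixels), "extrinsics" (4x4, takes a point from camera to world coordinates). Camera axes: x right, y down, z forward; pixel columns grow to the right and rows downward; lengths in m; the calibration is good to about 2 mm. A picture is of the moment at which its call begins. calibration takes no time and is no camera call.
- ticket.sign_off(): hands the job in; it is judged then, once.
The state is a dict: "t": time; "joint_pos": joint angles; "joint_velocities": joint speeds; "joint_efforts": joint torques, N m; "tcp_pos": TCP position; "eef_rot": TCP orientation; "wrist_force": force on the tool from outside, world axes, zero at the start; "ft_torque": the same for the moment, N m; "opening": opening from 0.0 (shut) to 1.0 (fully open); "grasp_force": force on a finger pad.
Only numpy, scipy, OpenCV 4.12 (cv2) and the standard library are available. Lean on these libraries where they do the work, as an engineer would, in place of code of your own. Each camera call takes 0.05 s, during which the arm holds its last target. There are 200 camera calls.

## Working session

There is one attempt and no reset: what is moved stays moved. The work goes in short steps, Python scripts to look and compute and a tool call to move; the robot and the scene stay as the last step left them, time stands still between calls to the robot, and variables do not carry over. Pictures are saved under pics/ and viewed, at most 14 in all, crops included, and the job is handed in when it is done.

Besides the shell and the picture viewer there is one more tool, called as a command line: name --argument value ..., lists and objects as JSON in quotes. step_arm: Moves the arm, as the interface text tells. Scaled input: -1 to 1 covers 0.2 m each way for a shift and 120 degrees each way for a turn. Its arguments: {"type":"object","properties":{"xyz":{"type":"array"},"twist":{"type":"array"},"gripper":{"type":"array"}},"required":["xyz","twist","gripper"]}

```bash
mkdir -p pics; cat > h.py <<'E'
import numpy as np, cv2
from station import sensors, cams, ticket
def snap(n,f=None):
    im=cams.snapshot(n)
    if f: cv2.imwrite('pics/'+f+'.png',cv2.cvtColor(im,cv2.COLOR_RGB2BGR))
    return im
def cal(n):
    c=cams.calibration(n); return c
def ray(n,px):
    c=cal(n); f=210/np.tan(np.radians(c['vertical_fov'])/2); E=np.array(c['extrinsics'])
    d=E[:3,:3]@np.array([(px[0]-c['cx'])/f,(px[1]-c['cy'])/f,1]); return E[:3,3],d
def onz(n,px,z):
    o,d=ray(n,px); return o+d*(z-o[2])/d[2]
def two(p1,p2,n1='scene',n2='top'):
    o1,d1=ray(n1,p1);o2,d2=ray(n2,p2); d1/=np.linalg.norm(d1); d2/=np.linalg.norm(d2)
    s=np.linalg.lstsq(np.c_[d1,-d2],o2-o1,rcond=None)[0]; a=o1+s[0]*d1;b=o2+s[1]*d2
    return (a+b)/2,np.linalg.norm(a-b)
def proj(n,p):
    c=cal(n); f=210/np.tan(np.radians(c['vertical_fov'])/2); E=np.array(c['extrinsics'])
    q=E[:3,:3].T@(np.array(p)-E[:3,3]); return np.array([c['cx']+f*q[0]/q[2],c['cy']+f*q[1]/q[2]])
E
python3 - <<'E'
from h import *
np.set_printoptions(precision=3,suppress=True)
for n in('scene','top'):
    im=snap(n); cv2.imwrite('pics/%s0.png'%n,cv2.resize(cv2.cvtColor(im,cv2.COLOR_RGB2BGR),(800,600)));print(n,cal(n))
print(sensors.get_obs())
E
```

```text
scene {'vertical_fov': 49.09288045560804, 'cx': 278.15534487825397, 'cy': 205.05937314618203, 'extrinsics': array([[ 0.447,  0.678, -0.584,  1.293],
       [ 0.894, -0.348,  0.281, -0.373],
       [-0.013, -0.648, -0.762,  1.09 ],
       [ 0.   ,  0.   ,  0.   ,  1.   ]])}
top {'vertical_fov': 51.48299308867857, 'cx': 274.1729959884298, 'cy': 208.91243201980544, 'extrinsics': array([[ 0.018, -0.988,  0.155,  0.405],
       [-1.   , -0.018,  0.002,  0.013],
       [ 0.001, -0.155, -0.988,  1.053],
       [ 0.   ,  0.   ,  0.   ,  1.   ]])}
{'t': 0.1, 'joint_pos': array([ 1.122,  0.435,  0.025,  1.574, -0.012,  1.134, -0.075]), 'joint_velocities': array([-0.   , -0.001,  0.002, -0.003,  0.   , -0.001,  0.   ]), 'joint_efforts': array([  0.004, -66.912,   0.989, -31.514,  -0.06 ,   0.037,   0.   ]), 'tcp_pos': array([ 0.212, -0.588,  0.404]), 'eef_rot': array([ 0.985,  0.172, -0.   , -0.001]), 'wrist_force': array([-0.088, -0.412,  0.204]), 'ft_torque': array([ 0.011, -0.044, -0.015]), 'grasp_force': 0.0, 'opening': 0.9990764108842899}
```

View pics/scene0.png

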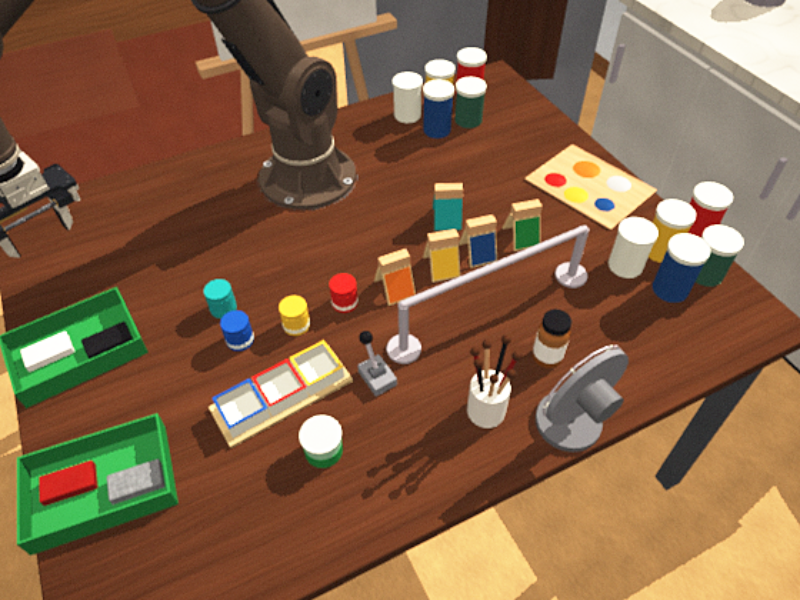

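View pics/top0.png

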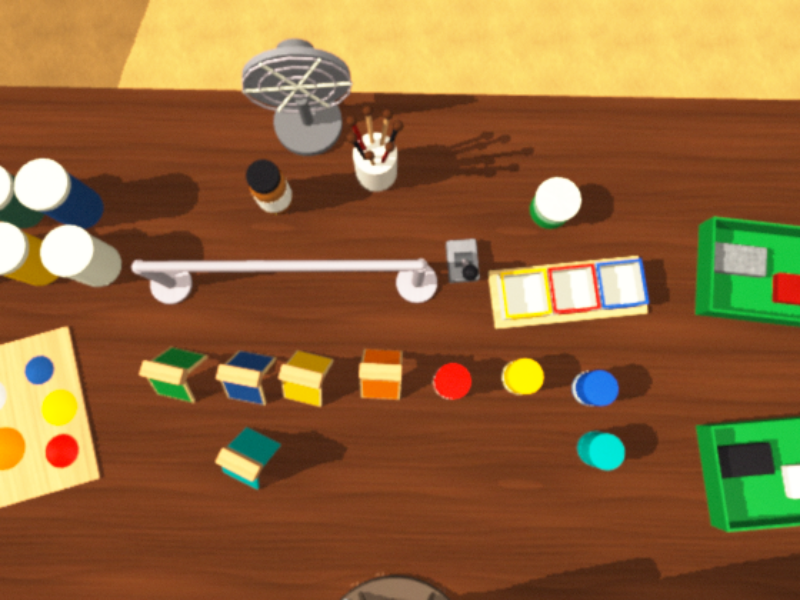

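Scene view (800×600 pixels): the boards are orange (397,278), yellow (444,256), blue (482,241) and green (526,226). A turquoise lookalike stands at (448,208). The jars are red (343,291), yellow (293,314) and blue (237,329), with a turquoise lookalike at (219,298). The holders run blue, red, yellow from (240,405) to (316,362), and the lever knob is at (366,338). The top view shows the same things. Next I'll measure them.

```bash
python3 - <<'E'
from h import *
np.set_printoptions(precision=3,suppress=True)
S=1.4286
im={n:cv2.cvtColor(cv2.resize(cv2.cvtColor(cv2.imread('pics/%s0.png'%n),cv2.COLOR_BGR2RGB),(560,420),interpolation=cv2.INTER_AREA),cv2.COLOR_RGB2HSV) for n in('scene','top')}
raw={n:snap(n) for n in im}
hsv={n:cv2.cvtColor(raw[n],cv2.COLOR_RGB2HSV) for n in raw}
def blobs(n,lo,hi,amin,roi):
    m=cv2.inRange(hsv[n],lo,hi); k=np.zeros_like(m); x0,y0,x1,y1=[int(v/S) for v in roi]; k[y0:y1,x0:x1]=m[y0:y1,x0:x1]
    c,_=cv2.findContours(k,cv2.RETR_EXTERNAL,cv2.CHAIN_APPROX_NONE)
    return [x for x in c if cv2.contourArea(x)>=amin]
# hsv samples
for n,pts in {'top':[(175,372),(245,376),(310,363),(385,372),(245,468),(305,375),(375,390),(660,285)],'scene':[(395,261),(443,237),(480,226),(527,208),(445,232),(396,283)]}.items():
    print(n,[tuple(hsv[n][int(y/S),int(x/S)]) for x,y in pts])
for n,roi in(('top',(130,330,420,500)),('scene',(370,170,560,310))):
    for c in blobs(n,(11,40,150),(24,150,255),25,roi):
        r=cv2.minAreaRect(c); print(n,np.array(r[0]),np.array(r[1]),r[2],cv2.contourArea(c), cv2.boxPoints(r).round(0).tolist())
for n,rois in(('top',{'red':(430,355,480,405),'yel':(495,350,550,400),'blu':(570,360,625,412)}),('scene',{'red':(322,265,365,315),'yel':(272,288,318,340),'blu':(215,305,260,355)})):
    for k,roi in rois.items():
        for c in blobs(n,(0,120,60),(180,255,255),60,roi):
            M=cv2.moments(c); print(n,k,M['m10']/M['m00'],M['m01']/M['m00'],M['m00'],cv2.boundingRect(c))
    for nm,roi in (('crop','%s'%n),):
        pass
x=raw['top'];cv2.imwrite('pics/c1.png',cv2.cvtColor(cv2.resize(x[225:350,80:340],(800,385),interpolation=cv2.INTER_CUBIC),cv2.COLOR_RGB2BGR))
x=raw['scene'];cv2.imwrite('pics/c2.png',cv2.cvtColor(cv2.resize(x[115:315,130:400],(800,592),interpolation=cv2.INTER_CUBIC),cv2.COLOR_RGB2BGR))
E
```

```text
top [(np.uint8(26), np.uint8(103), np.uint8(255)), (np.uint8(25), np.uint8(104), np.uint8(255)), (np.uint8(22), np.uint8(255), np.uint8(178)), (np.uint8(25), np.uint8(106), np.uint8(254)), (np.uint8(25), np.uint8(103), np.uint8(255)), (np.uint8(26), np.uint8(103), np.uint8(255)), (np.uint8(14), np.uint8(255), np.uint8(244)), (np.uint8(10), np.uint8(181), np.uint8(76))]
scene [(np.uint8(20), np.uint8(112), np.uint8(255)), (np.uint8(26), np.uint8(73), np.uint8(255)), (np.uint8(13), np.uint8(144), np.uint8(159)), (np.uint8(25), np.uint8(91), np.uint8(255)), (np.uint8(27), np.uint8(83), np.uint8(255)), (np.uint8(11), np.uint8(212), np.uint8(213))]
top [166.415 324.512] [30.014 12.462] 25.34617805480957 244.5 [[150.0, 324.0], [156.0, 312.0], [183.0, 325.0], [177.0, 337.0]]
top [210.688 263.153] [30.913 11.28 ] 12.52880859375 58.0 [[194.0, 265.0], [197.0, 254.0], [227.0, 261.0], [225.0, 272.0]]
top [168.712 268.442] [37.262 22.553] 11.309932708740234 161.0 [[148.0, 276.0], [153.0, 254.0], [189.0, 261.0], [185.0, 283.0]]
top [266.034 259.891] [28.567 11.094] 3.1798300743103027 282.5 [[251.0
[... 412 characters left out ...]
.0, 157.0], [304.0, 198.0]]
scene [365.264 156.891] [26.419 36.611] 2.2906100749969482 251.0 [[351.0, 175.0], [353.0, 138.0], [379.0, 139.0], [378.0, 176.0]]
scene [313.5 133.5] [11. 19.] 90.0 100.5 [[304.0, 128.0], [323.0, 128.0], [323.0, 139.0], [304.0, 139.0]]
scene [381.763 125.802] [26.568 13.69 ] 30.465543746948242 167.0 [[367.0, 125.0], [374.0, 113.0], [397.0, 127.0], [390.0, 138.0]]
top red 317.0 265.0 1156.0 (300, 248, 35, 35)
top yel 364.5 261.0 1258.0 (346, 244, 38, 35)
top blu 417.0 269.0 1368.0 (398, 251, 39, 37)
scene red 239.5 202.0 986.0 (225, 185, 30, 35)
scene yel 205.5 218.5 1085.0 (190, 201, 32, 36)
scene blu 165.04199475065616 230.04002624671915 1016.0 (150, 213, 31, 35)
```

View pics/c1.png

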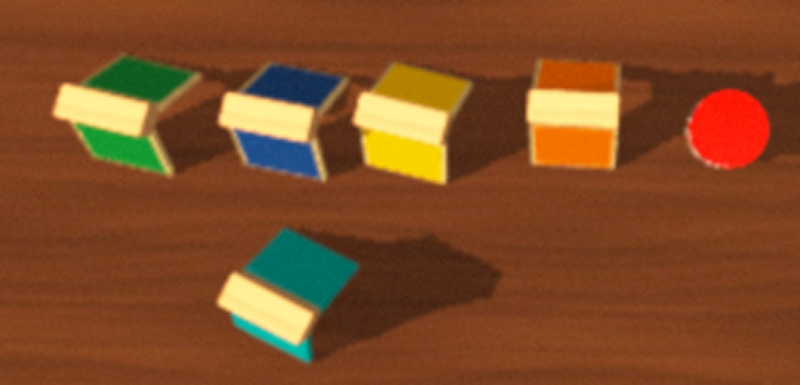

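View pics/c2.png

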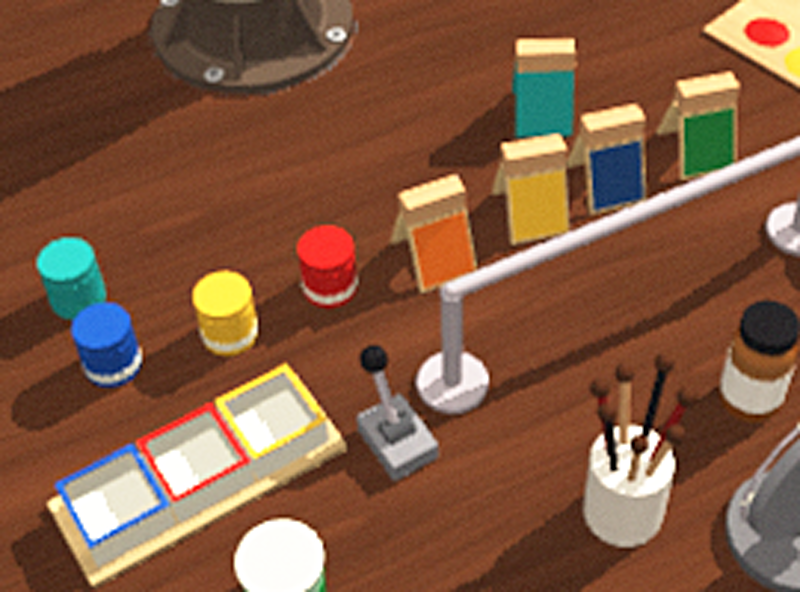

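The crops confirm four meant boards: green, blue, yellow and orange in the row at c1 y≈100. The turquoise board at c1 (270,300) is the decoy. The blue jar is at c2 (105,340), and the turquoise jar above it at (70,275) is not meant. Now precise measurements.

```bash
cat > meas.py <<'E'
from h import *
np.set_printoptions(precision=4,suppress=True)
S=1/0.7
def blobs(im,lo,hi,amin,roi):
    h=cv2.cvtColor(im,cv2.COLOR_RGB2HSV); m=cv2.inRange(h,lo,hi); k=np.zeros_like(m); x0,y0,x1,y1=[int(v*.7) for v in roi]; k[y0:y1,x0:x1]=m[y0:y1,x0:x1]
    c,_=cv2.findContours(k,cv2.RETR_EXTERNAL,cv2.CHAIN_APPROX_NONE)
    return sorted([x for x in c if cv2.contourArea(x)>=amin],key=lambda c:cv2.minAreaRect(c)[0][0])
E
python3 - <<'E'
from meas import *
T=snap('top');C=snap('scene')
print('ridges top')
for c in blobs(T,(22,75,215),(30,135,255),60,(130,330,420,500)):
    w=np.array([onz('top',p,.1013)[:2] for p in c[:,0,:].astype(float)]); r=cv2.minAreaRect((w*1000).astype(np.float32)); print(cv2.minAreaRect(c)[0],r)
print('ridges scene')
for c in blobs(C,(15,55,150),(30,150,255),40,(370,170,560,310)):
    print(cv2.minAreaRect(c), cv2.contourArea(c))
cv=lambda x,y:(130+x/2.963,115+y/2.963)
ct=lambda x,y:(x*.7,y*.7)
# lids
for k,a,b in(('red',(327,250),(453,380)),('yel',(224,296),(524,376)),('blu',(104,330),(597,388)),('knob',(374,358),(470,271)),('railR',(453,290),(424,265))):
    print(k,two(cv(*a),ct(*b)), onz('top',ct(*b),.066))
print('railL',two(ct(587,231),ct(137,267)))
for k,rng in(('blue',((100,120,120),(125,255,255))),('red',((0,150,120),(6,255,255))),('yel',((22,150,150),(32,255,255)))):
    for n,im,roi in(('top',T,(490,250,655,330)),('scene',C,(205,338,350,435))):
        pts=np.concatenate(blobs(im,*rng,8,roi)); print(n,k,cv2.minAreaRect(pts))
        if n=='top':
            w=np.array([onz('top',p,.045)[:2] for p in pts[:,0,:].astype(float)])*1000; print('   world',cv2.minAreaRect(w.astype(np.float32)))
for n,im,roi in(('top',T,(130,240,440,290)),):
    c=max(blobs(im,(0,0,150),(180,60,255),30,roi),key=cv2.contourArea); print(cv2.boundingRect(c))
E
```

```text
ridges top
(112.25279998779297, 260.40447998046875) ((435.10791015625, 364.8164978027344), (60.164615631103516, 21.562747955322266), 78.25828552246094)
(165.70001220703125, 325.1000061035156) ((300.8572998046875, 241.10374450683594), (60.44391632080078, 21.036840438842773), 65.49271392822266)
(166.00001525878906, 262.5) ((432.67315673828125, 247.72154235839844), (60.400421142578125, 20.572795867919922), 79.90306091308594)
(209.85296630859375, 263.0882568359375) ((433.1731262207031, 152.8286590576172), (60.866756439208984, 21.3276309967041), 77.14788818359375)
(265.8784484863281, 259.80938720703125) ((442.420166015625, 31.339147567749023), (60.906307220458984, 20.76506996154785), 88.04780578613281)
ridges scene
((271.08489990234375, 191.04714965820312), (19.257951736450195, 40.356529235839844), 20.924503326416016) 154.5
((308.5, 178.5), (37.0, 23.0), 90.0) 198.0
((313.5, 133.0), (10.0, 19.0), 90.0) 85.5
((333.2219543457031, 159.79757690429688), (16.495084762573242, 29.928207397460938), 57.094757080078125) 193.0
((362.4820251464844, 153.97401428222656), (17.62110137939453, 39.258563995
[... 974 characters left out ...]
.55707550048828)
top red ((401.6199951171875, 201.83999633789062), (32.668338775634766, 32.951175689697266), 81.8698959350586)
   world ((585.431396484375, -283.4419250488281), (76.7146224975586, 77.42815399169922), 6.987902641296387)
scene red ((194.36351013183594, 267.1310729980469), (24.486125946044922, 30.464689254760742), 62.10273361206055)
top yel ((367.9399719238281, 205.07998657226562), (34.648231506347656, 32.668338775634766), 81.8698959350586)
   world ((576.8666381835938, -204.54940795898438), (81.98208618164062, 77.06666564941406), 7.139949321746826)
scene yel ((220.89231872558594, 253.06155395507812), (23.814666748046875, 29.024124145507812), 60.2551155090332)
(92, 181, 214, 22)
```

```bash
python3 - <<'E'
from meas import *
T=snap('top');C=snap('scene')
h=cv2.cvtColor(T,cv2.COLOR_RGB2HSV)
# rail line
def line(im,n,c0,c1,rf,z):
    h=cv2.cvtColor(im,cv2.COLOR_RGB2HSV); P=[]
    for c in range(c0,c1,4):
        r0,r1=rf(c); col=h[r0:r1,c]; ok=(col[:,1]<70)&(col[:,2]>95)
        if ok.sum()>=2: P.append((c,r0+np.flatnonzero(ok).mean()))
    P=np.array(P); k=np.polyfit(P[:,0],P[:,1],1); res=P[:,1]-np.polyval(k,P[:,0]); ok=abs(res)<1.5; return np.polyfit(P[ok,0],P[ok,1],1),ok.sum()
kt,nt=line(T,'top',125,280,lambda c:(180,194),.145)
ks,ns=line(C,'scene',300,400,lambda c:(int(207-(c-290)*.39)-7,int(207-(c-290)*.39)+9),.145)
print(kt,nt,ks,ns)
# height: ray from top meets plane of scene line
o,_=ray('scene',(0,0)); nrm=np.cross(ray('scene',(300,np.polyval(ks,300)))[1],ray('scene',(400,np.polyval(ks,400)))[1])
for c in(110,200,290):
    p,d=ray('top',(c,np.polyval(kt,c))); s=nrm@(o-p)/(nrm@d); print('rail2v',p+s*d,'at.145',onz('top',(c,np.polyval(kt,c)),.145))
# rim heights
for k,a,b in(('b',(167.4,281.55),(435.65,198.15)),('r',(194.36,267.13),(401.62,201.84)),('y',(220.9,253.06),(367.94,205.08))): print('rim',k,two(a,b))
# knob & housing
k=[c for c in blobs(T,(0,0,0),(180,255,45),20,(440,235,490,290))]; 
for c in k: print('knob',cv2.minEnclosingCircle(c))
g=cv2.inRange(h,(0,0,70),(180,50,255)); m=np.zeros_like(g); m[160:202,309:342]=g[160:202,309:342]
c=max(cv2.findContours(m,0,1)[0],key=cv2.contourArea);print('house',cv2.minAreaRect(c),cv2.boundingRect(c))
# ridge corner projections in c2 pixel coordinates
for nm,x,y,a in(('g',.4351,.3648,-11.7),('b',.4327,.2477,-10.1),('y',.4332,.1528,-12.9),('o',.4424,.0313,-2)):
    a=np.radians(a);R=np.array([[np.cos(a),-np.sin(a)],[np.sin(a),np.cos(a)]])
    print(nm,[((proj('scene',[*(R@np.array(q)+[x,y]),.1013])-[130,115])*2.963).round(0).tolist() for q in((.012,.032),(.012,-.032),(-.012,-.032),(-.012,.032))])
for nm,p in(('pot',(375,135)),('amber',(265,175))): print(nm,onz('top',(p[0]*.7,p[1]*.7),.15))
x=C[135:225,255:385];cv2.imwrite('pics/c3.png',cv2.cvtColor(cv2.resize(x,(780,540),interpolation=cv2.INTER_CUBIC),cv2.COLOR_RGB2BGR))
x=T[150:220,300:345];cv2.imwrite('pics/c4.png',cv2.cvtColor(cv2.resize(x,(360,560),interpolation=cv2.INTER_CUBIC),cv2.COLOR_RGB2BGR))
E
```

```text
[ -0.0073 187.2038] 39 [ -0.4151 329.4109] 25
rail2v [0.5895 0.3646 0.1468] at.145 [0.5899 0.3653 0.145 ]
rail2v [0.5942 0.1735 0.1479] at.145 [0.5948 0.174  0.145 ]
rail2v [ 0.5989 -0.0174  0.1489] at.145 [ 0.5997 -0.0175  0.145 ]
rim b (array([ 0.5957, -0.364 ,  0.0458]), np.float64(0.0008149104454841769))
rim r (array([ 0.5854, -0.2849,  0.0447]), np.float64(0.002451346888066155))
rim y (array([ 0.5761, -0.2049,  0.0461]), np.float64(0.001537286148363066))
knob ((328.9285583496094, 190.5), 4.95397424697876)
house ((323.4518127441406, 181.8248748779297), (28.7838077545166, 20.875385284423828), 85.91438293457031) (313, 167, 22, 30)
g [[741.0, 84.0], [685.0, 95.0], [677.0, 80.0], [732.0, 70.0]]
b [[647.0, 117.0], [589.0, 129.0], [581.0, 114.0], [638.0, 102.0]]
y [[568.0, 148.0], [508.0, 159.0], [502.0, 143.0], [562.0, 132.0]]
o [[468.0, 188.0], [409.0, 208.0], [399.0, 192.0], [457.0, 172.0]]
pot [0.8    0.0454 0.15  ]
amber [0.7329 0.2107 0.15  ]
```

View pics/c4.png

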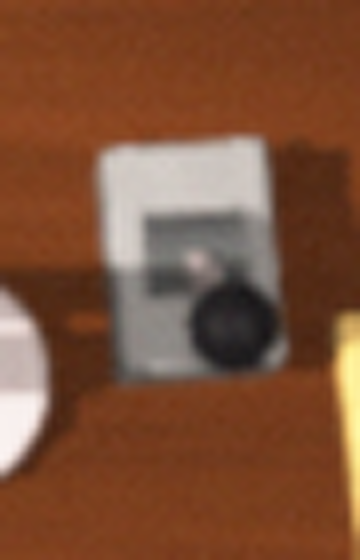

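Heights agree between the two views: rail 0.147, rims 0.045, knob 0.095, and the projected ridge corners land on the seen ones. I'll start with the red jar, which also lets me learn how the grip force behaves.

step_arm --xyz '[[0.0917, 0.2102, 0], [0.0917, 0.2102, 0], [0.0917, 0.2102, 0], [0.0917, 0.2102, 0], [0.0917, 0.2102, 0], [0.0917, 0.2102, 0], [0.0917, 0.2102, 0], [0.0917, 0.2102, 0], [0.0917, 0.2102, 0], [0.0917, 0.2102, 0], [0.0917, 0.2102, 0], [0.0917, 0.2102, 0], [0, 0, 0], [0, 0, 0]]' --twist '[[0, 0, 0.0536], [0, 0, 0.0536], [0, 0, 0.0536], [0, 0, 0.0536], [0, 0, 0.0536], [0, 0, 0.0536], [0, 0, 0.0536], [0, 0, 0.0536], [0, 0, 0.0536], [0, 0, 0.0536], [0, 0, 0.0536], [0, 0, 0.0536], [0, 0, 0], [0, 0, 0]]' --gripper '[1, 1, 1, 1, 1, 1, 1, 1, 1, 1, 1, 1, 1, 1]'

```text
t: 1.8
tcp_pos: [0.4321, -0.0828, 0.4048]
eef_rot: [0.662, 0.75, 0.0, 0.0]
wrist_force: [0.3, 0.3, 0.2]
opening: 0.999
grasp_force: 0.0
```

step_arm --xyz '[[0, -0.003, -0.16], [0, 0, -0.16], [0, 0, -0.16], [0, 0, -0.16], [0, 0, -0.14], [0, 0, -0.1], [0, 0, -0.075], [0, 0, 0], [0, 0, 0], [0, 0, 0], [0, 0, 0], [0, 0, 0], [0, 0, 0], [0, 0, 0]]' --twist '[[0, 0, 0], [0, 0, 0], [0, 0, 0], [0, 0, 0], [0, 0, 0], [0, 0, 0], [0, 0, 0], [0, 0, 0], [0, 0, 0], [0, 0, 0], [0, 0, 0], [0, 0, 0], [0, 0, 0], [0, 0, 0]]' --gripper '[1, 1, 1, 1, 1, 1, 1, 0.17, 0.17, 0.17, 0.17, 0.17, 0.17, 0.17]'

```text
t: 3.2
tcp_pos: [0.4319, -0.0843, 0.2143]
eef_rot: [0.663, 0.749, -0.0, 0.0]
wrist_force: [-3.4, -0.6, 7.6]
opening: 0.604
grasp_force: 30.0
```

step_arm --xyz '[[0, 0, 0], [0, 0, 0], [0, 0, 0], [0, 0, 0]]' --twist '[[0, 0, 0], [0, 0, 0], [0, 0, 0], [0, 0, 0]]' --gripper '[0.2, 0.2, 0.2, 0.2]'

```text
t: 3.6
tcp_pos: [0.4319, -0.0843, 0.2143]
eef_rot: [0.663, 0.749, -0.0, 0.0]
wrist_force: [-2.5, -0.1, 7.7]
opening: 0.605
grasp_force: 30.0
```

step_arm --xyz '[[0, 0, 0], [0, 0, 0], [0, 0, 0], [0, 0, 0]]' --twist '[[0, 0, 0], [0, 0, 0], [0, 0, 0], [0, 0, 0]]' --gripper '[0.207, 0.207, 0.207, 0.207]'

```text
t: 4.0
tcp_pos: [0.4319, -0.0843, 0.2143]
eef_rot: [0.663, 0.749, -0.0, 0.0]
wrist_force: [-2.2, -1.4, 7.4]
opening: 0.606
grasp_force: 20.3
```

step_arm --xyz '[[0, 0, 0.15], [0, 0, 0.15], [0, 0, 0.15], [0, 0, 0.15], [0.11, -0.143, 0], [0.11, -0.143, 0], [0.11, -0.143, 0], [0.11, -0.143, 0], [0.11, -0.143, 0], [0.11, -0.143, 0], [0.11, -0.143, 0], [0, 0, 0], [0, 0, 0]]' --twist '[[0, 0, 0], [0, 0, 0], [0, 0, 0], [0, 0, 0], [0, 0, 0], [0, 0, 0], [0, 0, 0], [0, 0, 0], [0, 0, 0], [0, 0, 0], [0, 0, 0], [0, 0, 0], [0, 0, 0]]' --gripper '[0.1, 0.1, 0.1, 0.1, 0.1, 0.1, 0.1, 0.1, 0.1, 0.1, 0.1, 0.1, 0.1]'

```text
t: 5.3
tcp_pos: [0.5857, -0.2847, 0.3328]
eef_rot: [0.663, 0.749, -0.0, -0.001]
wrist_force: [-0.7, 0.7, -2.4]
opening: 0.603
grasp_force: 30.0
```

```bash
python3 - <<'E'
from meas import *
T=snap('top','t5');C=snap('scene','s5')
print(sensors.get_obs()['tcp_pos'])
def lid(rng,roi,A=100):
    for c in blobs(T,*rng,A,roi):
        e=cv2.fitEllipse(c);print(e,onz('top',e[0],.066), onz('top',e[0],.186))
print('red');lid(((0,150,100),(8,255,255)),(430,180,680,420))
print('yel');lid(((24,150,150),(34,255,255)),(495,350,560,410))
print('blu');lid(((100,150,60),(125,255,255)),(565,355,640,420))
E
python3 - <<'E'
import cv2;a=cv2.imread('pics/t5.png');b=cv2.imread('pics/s5.png')
import numpy as np
cv2.imwrite('pics/v5.png',np.hstack([cv2.resize(a[120:300,220:480],(400,277)),cv2.resize(b[130:320,120:380],(400,277))]))
E
```

```text
[ 0.5855 -0.2832  0.3334]
red
((400.04205322265625, 200.84100341796875), (32.94599151611328, 37.6099967956543), 17.974838256835938) [ 0.5843 -0.2739  0.066 ] [ 0.5625 -0.239   0.186 ]
yel
((366.2532653808594, 263.1636047363281), (24.01721954345703, 26.735057830810547), 88.84221649169922) [ 0.4404 -0.194   0.066 ] [ 0.4361 -0.1688  0.186 ]
blu
((417.8024597167969, 271.18365478515625), (23.958696365356445, 29.055025100708008), 93.31369018554688) [ 0.4246 -0.3094  0.066 ] [ 0.4222 -0.2702  0.186 ]
```

View pics/v5.png

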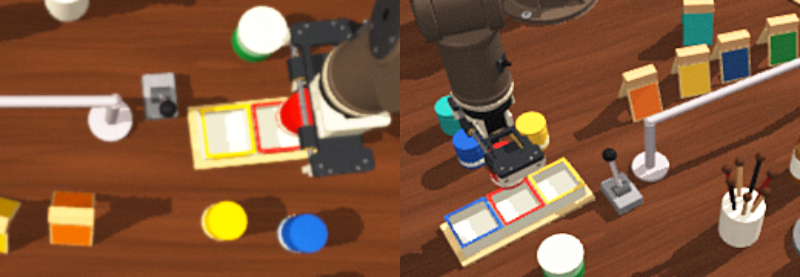

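The red jar is held level above the red holder. The top crop shows it at about (300,115), inside the red rim. I'll lower it and release.

step_arm --xyz '[[0, -0.004, -0.15], [0, 0, -0.15], [0, 0, -0.12], [0, 0, -0.06], [0, 0, -0.03], [0, 0, 0], [0, 0, 0], [0, 0, 0], [0, 0, 0], [0, 0, 0], [0, 0, 0.1], [0, 0, 0.2], [0, 0, 0.2]]' --twist '[[0, 0, 0], [0, 0, 0], [0, 0, 0], [0, 0, 0], [0, 0, 0], [0, 0, 0], [0, 0, 0], [0, 0, 0], [0, 0, 0], [0, 0, 0], [0, 0, 0], [0, 0, 0], [0, 0, 0]]' --gripper '[0.1, 0.1, 0.1, 0.1, 0.1, 0.1, 0.6, 0.6, 0.6, 0.6, 0.6, 0.6, 0.6]'

```text
t: 6.7
tcp_pos: [0.5856, -0.2851, 0.3325]
eef_rot: [0.663, 0.749, -0.0, -0.001]
wrist_force: [0.4, 0.1, 0.2]
opening: 0.8
grasp_force: 0.0
```

step_arm --xyz '[[-0.145, 0.0905, 0], [-0.145, 0.0905, 0], [-0.145, 0.0905, 0], [-0.145, 0.0905, 0], [-0.146, 0.0905, 0], [0, 0, -0.15], [0, 0, -0.15], [0, 0, -0.15], [0, 0, -0.1], [0, 0, -0.043], [0, 0, 0], [0, 0, 0], [0, 0, 0], [0, 0, 0], [0, 0, 0.15], [0, 0, 0.15], [0, 0, 0.15], [0, 0, 0.15], [0, 0, 0]]' --twist '[[0, 0, 0], [0, 0, 0], [0, 0, 0], [0, 0, 0], [0, 0, 0], [0, 0, 0], [0, 0, 0], [0, 0, 0], [0, 0, 0], [0, 0, 0], [0, 0, 0], [0, 0, 0], [0, 0, 0], [0, 0, 0], [0, 0, 0], [0, 0, 0], [0, 0, 0], [0, 0, 0], [0, 0, 0]]' --gripper '[1, 1, 1, 1, 1, 1, 1, 1, 1, 1, 0.1, 0.1, 0.1, 0.1, 0.1, 0.1, 0.1, 0.1, 0.1]'

```text
t: 8.6
tcp_pos: [0.442, -0.1948, 0.3373]
eef_rot: [0.663, 0.749, 0.001, 0.004]
wrist_force: [0.6, -0.1, 0.0]
opening: 0.549
grasp_force: 0.0
```

```bash
python3 - <<'E'
from meas import *
T=snap('top');C=snap('scene')
cv2.imwrite('pics/v6.png',cv2.cvtColor(np.hstack([cv2.resize(T[120:300,220:480],(400,277)),cv2.resize(C[130:320,120:380],(400,277))]),cv2.COLOR_RGB2BGR))
E
```

```text
(no output)
```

View pics/v6.png

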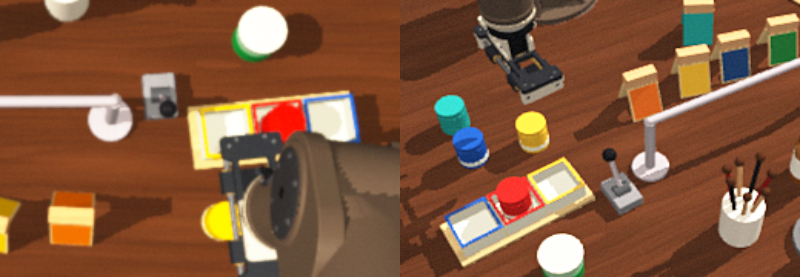

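The red jar is seated in its holder (scene crop 514,190). The yellow jar still stands at (531,130): I lifted before the fingers had finished closing. Retrying with a longer close.

step_arm --xyz '[[0, 0, 0], [0, 0, 0], [0, 0, 0], [0, 0, 0], [-0.006, 0, 0], [0, 0, -0.15], [0, 0, -0.15], [0, 0, -0.15], [0, 0, -0.1], [0, 0, -0.06], [0, 0, 0], [0, 0, 0], [0, 0, 0], [0, 0, 0], [0, 0, 0], [0, 0, 0], [0, 0, 0], [0, 0, 0], [0, 0, 0]]' --twist '[[0, 0, 0], [0, 0, 0], [0, 0, 0], [0, 0, 0], [0, 0, 0], [0, 0, 0], [0, 0, 0], [0, 0, 0], [0, 0, 0], [0, 0, 0], [0, 0, 0], [0, 0, 0], [0, 0, 0], [0, 0, 0], [0, 0, 0], [0, 0, 0], [0, 0, 0], [0, 0, 0], [0, 0, 0]]' --gripper '[1, 1, 1, 1, 1, 1, 1, 1, 1, 1, 0.1, 0.1, 0.1, 0.1, 0.1, 0.1, 0.1, 0.1, 0.1]'

```text
t: 10.6
tcp_pos: [0.4399, -0.1947, 0.2118]
eef_rot: [0.663, 0.749, 0.0, 0.001]
wrist_force: [-1.0, -0.3, 7.3]
opening: 0.609
grasp_force: 30.0
```

step_arm --xyz '[[0, 0, 0.15], [0, 0, 0.15], [0, 0, 0.15], [0, 0, 0.15], [0.1364, -0.0099, 0], [0.1364, -0.0099, 0], [0.1364, -0.0099, 0], [0.1364, -0.0099, 0], [0.1364, -0.0099, 0], [0, 0, 0], [0, 0, -0.15], [0, 0, -0.15], [0, 0, -0.12], [0, 0, -0.06], [0, 0, -0.037], [0, 0, 0], [0, 0, 0], [0, 0, 0]]' --twist '[[0, 0, 0], [0, 0, 0], [0, 0, 0], [0, 0, 0], [0, 0, 0], [0, 0, 0], [0, 0, 0], [0, 0, 0], [0, 0, 0], [0, 0, 0], [0, 0, 0], [0, 0, 0], [0, 0, 0], [0, 0, 0], [0, 0, 0], [0, 0, 0], [0, 0, 0], [0, 0, 0]]' --gripper '[0.1, 0.1, 0.1, 0.1, 0.1, 0.1, 0.1, 0.1, 0.1, 0.1, 0.1, 0.1, 0.1, 0.1, 0.1, 0.1, 0.1, 0.1]'

```text
t: 12.4
tcp_pos: [0.5762, -0.2046, 0.2287]
eef_rot: [0.663, 0.749, 0.0, 0.001]
wrist_force: [0.4, 0.1, -2.8]
opening: 0.602
grasp_force: 30.0
```

step_arm --xyz '[[0, 0, -0.008], [0, 0, 0], [0, 0, 0], [0, 0, 0], [0, 0, 0], [0, 0, 0], [0, 0, 0.15], [0, 0, 0.2], [0, 0, 0.15], [-0.152, -0.1064, 0], [-0.152, -0.1064, 0], [-0.152, -0.1064, 0], [-0.152, -0.1064, 0], [-0.152, -0.1064, 0], [0, 0, 0], [0, 0, 0]]' --twist '[[0, 0, 0], [0, 0, 0], [0, 0, 0], [0, 0, 0], [0, 0, 0], [0, 0, 0], [0, 0, 0], [0, 0, 0], [0, 0, 0], [0, 0, 0], [0, 0, 0], [0, 0, 0], [0, 0, 0], [0, 0, 0], [0, 0, 0], [0, 0, 0]]' --gripper '[0.1, 0.1, 0.6, 0.6, 0.6, 0.6, 0.6, 0.6, 0.6, 1, 1, 1, 1, 1, 1, 1]'

```text
t: 14.0
tcp_pos: [0.4233, -0.3115, 0.3263]
eef_rot: [0.663, 0.748, -0.0, 0.0]
wrist_force: [0.5, 1.1, 0.1]
opening: 1.002
grasp_force: 0.0
```

```bash
python3 - <<'E'
from meas import *
C=snap('scene')
for c in blobs(C,(100,150,60),(125,255,255),80,(205,300,270,355)): print(cv2.boundingRect(c),[proj('scene',[.424,-.311,z]) for z in(0,.066)])
for c in blobs(C,(0,150,60),(12,255,255),80,(240,340,320,420))+blobs(C,(22,150,90),(34,255,255),80,(270,330,360,400)): print(cv2.boundingRect(c))
print([proj('scene',[.5857,-.2847,z]) for z in(.015,.081)],[proj('scene',[.5762,-.2046,z]) for z in(.015,.081)])
E
```

```text
(154, 218, 22, 24) [array([170.0682, 237.4215]), array([165.6007, 223.5986])]
(168, 237, 56, 47)
(199, 280, 25, 14)
(203, 238, 36, 32)
[array([196.5763, 273.1379]), array([192.8485, 259.6745])] [array([222.48  , 259.3714]), array([219.8916, 245.6533])]
```

step_arm --xyz '[[0.004, 0, 0], [0, 0, 0], [0, 0, -0.15], [0, 0, -0.15], [0, 0, -0.15], [0, 0, -0.1], [0, 0, -0.02], [0, 0, 0], [0, 0, 0], [0, 0, 0], [0, 0, 0], [0, 0, 0], [0, 0, 0], [0, 0, 0], [0, 0, 0]]' --twist '[[0, 0, 0], [0, 0, 0], [0, 0, 0], [0, 0, 0], [0, 0, 0], [0, 0, 0], [0, 0, 0], [0, 0, 0], [0, 0, 0], [0, 0, 0], [0, 0, 0], [0, 0, 0], [0, 0, 0], [0, 0, 0], [0, 0, 0]]' --gripper '[0.7, 0.7, 0.7, 0.7, 0.7, 0.7, 0.7, 0.1, 0.1, 0.1, 0.1, 0.1, 0.1, 0.1, 0.1]'

```text
t: 15.55
tcp_pos: [0.4251, -0.3111, 0.2132]
eef_rot: [0.663, 0.749, 0.0, 0.001]
wrist_force: [-0.9, 0.5, 6.2]
opening: 0.602
grasp_force: 30.0
```

step_arm --xyz '[[0, 0, 0.15], [0, 0, 0.15], [0, 0, 0.15], [0, 0, 0.15], [0.1706, -0.0523, 0], [0.1706, -0.0523, 0], [0.1706, -0.0523, 0], [0.1706, -0.0523, 0], [0.1706, -0.0523, 0], [0, 0, 0], [0, 0, -0.15], [0, 0, -0.15], [0, 0, -0.12], [0, 0, -0.06], [0, 0, -0.042], [0, 0, 0]]' --twist '[[0, 0, 0], [0, 0, 0], [0, 0, 0], [0, 0, 0], [0, 0, 0], [0, 0, 0], [0, 0, 0], [0, 0, 0], [0, 0, 0], [0, 0, 0], [0, 0, 0], [0, 0, 0], [0, 0, 0], [0, 0, 0], [0, 0, 0], [0, 0, 0]]' --gripper '[0.1, 0.1, 0.1, 0.1, 0.1, 0.1, 0.1, 0.1, 0.1, 0.1, 0.1, 0.1, 0.1, 0.1, 0.1, 0.1]'

```text
t: 17.15
tcp_pos: [0.5952, -0.3634, 0.2284]
eef_rot: [0.663, 0.749, -0.0, 0.0]
wrist_force: [-0.6, 0.3, -1.5]
opening: 0.603
grasp_force: 30.0
```

step_arm --xyz '[[0, 0, -0.006], [0, 0, 0], [0, 0, 0], [0, 0, 0], [0, 0, 0], [0, 0, 0], [0, 0, 0.15], [0, 0, 0.2], [0, 0, 0.2], [0, 0, 0.2], [0, 0, 0.2], [-0.121, 0.178, 0], [-0.121, 0.178, 0], [-0.121, 0.178, 0], [-0.121, 0.178, 0], [-0.121, 0.178, 0], [-0.121, 0.178, 0], [0, 0, 0]]' --twist '[[0, 0, 0], [0, 0, 0], [0, 0, 0], [0, 0, 0], [0, 0, 0], [0, 0, 0], [0, 0, 0], [0, 0, 0], [0, 0, 0], [0, 0, 0], [0, 0, 0], [0, 0, -0.0125], [0, 0, -0.0125], [0, 0, -0.0125], [0, 0, -0.0125], [0, 0, -0.0125], [0, 0, -0.0125], [0, 0, 0]]' --gripper '[0.1, 0.1, 0.6, 0.6, 0.6, 0.6, 0.6, 0.6, 0.6, 0.6, 0.6, 0.2, 0.2, 0.2, 0.2, 0.2, 0.2, 0.2]'

```text
t: 18.95
tcp_pos: [0.4476, -0.1449, 0.417]
eef_rot: [0.718, 0.696, -0.0, -0.0]
wrist_force: [0.3, -1.0, 0.0]
opening: 0.6
grasp_force: 0.0
```

```bash
cat > ridge.py <<'E'
from meas import *
T=snap('top')
for c in blobs(T,(22,75,215),(30,135,255),60,(130,330,420,500)):
    w=np.array([onz('top',p,.1013)[:2] for p in c[:,0,:].astype(float)]); r=cv2.minAreaRect((w*1000).astype(np.float32)); print(cv2.minAreaRect(c)[0],r)
E
python3 - <<'E'
from ridge import *
C=snap('scene')
cv2.imwrite('pics/v7.png',cv2.cvtColor(np.hstack([cv2.resize(T[120:350,80:480],(440,253)),cv2.resize(C[130:320,120:380],(346,253))]),cv2.COLOR_RGB2BGR))
print(sensors.get_obs()['tcp_pos'])
E
```

```text
(112.26470947265625, 260.4411926269531) ((435.0489807128906, 364.8656311035156), (60.1097297668457, 22.205432891845703), 77.24629974365234)
(165.79998779296875, 324.9000549316406) ((301.27398681640625, 240.9143829345703), (60.443973541259766, 21.954519271850586), 65.4889144897461)
(166.09616088867188, 262.51922607421875) ((432.6935729980469, 247.83612060546875), (60.99510955810547, 20.572795867919922), 79.90306091308594)
(209.85296630859375, 263.0882568359375) ((433.1731262207031, 152.8286590576172), (60.866756439208984, 21.3276309967041), 77.14788818359375)
(265.86553955078125, 259.7862243652344) ((442.4705505371094, 31.378520965576172), (61.163475036621094, 21.170894622802734), 87.69701385498047)
[ 0.4498 -0.149   0.4171]
```

View pics/v7.png

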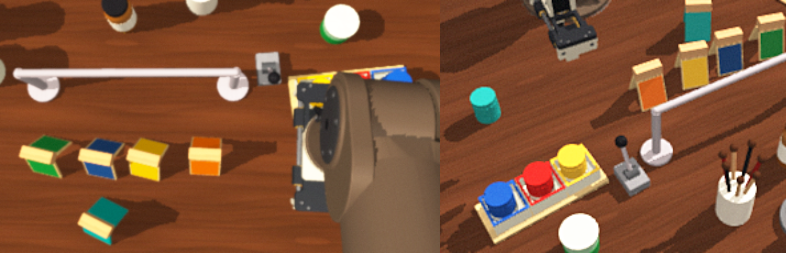

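All three jars stand in their own holders (scene crop 498,198; 538,180; 572,160). Next is the orange board.

step_arm --xyz '[[-0.0073, 0.1804, 0], [-0.0073, 0.1804, 0], [-0.0073, 0.1804, 0], [-0.0073, 0.1804, 0], [-0.0073, 0.1804, 0], [0, 0, 0], [0, 0, -0.2], [0, 0, -0.2], [0, 0, -0.15], [0, 0, -0.1], [0, 0, -0.08], [0, 0, -0.055], [0, 0, 0], [0, 0, 0], [0, 0, 0], [0, 0, 0], [0, 0, 0], [0, 0, 0], [0, 0, 0], [0, 0, 0]]' --twist '[[0, 0, 0], [0, 0, 0], [0, 0, 0], [0, 0, 0], [0, 0, 0], [0, 0, 0], [0, 0, 0], [0, 0, 0], [0, 0, 0], [0, 0, 0], [0, 0, 0], [0, 0, 0], [0, 0, 0], [0, 0, 0], [0, 0, 0], [0, 0, 0], [0, 0, 0], [0, 0, 0], [0, 0, 0], [0, 0, 0]]' --gripper '[0.2, 0.2, 0.2, 0.2, 0.2, 0.2, 0.2, 0.2, 0.2, 0.2, 0.2, 0.2, -0.2, -0.42, -0.42, -0.42, -0.42, -0.42, -0.42, -0.42]'

```text
t: 21.05
tcp_pos: [0.4428, 0.0308, 0.2596]
eef_rot: [0.719, 0.695, 0.0, 0.0]
wrist_force: [0.7, -0.3, -0.3]
opening: 0.29
grasp_force: 0.0
```

step_arm --xyz '[[0, 0, 0], [0, 0, 0], [0, 0, 0], [0, 0, 0], [0, 0, 0]]' --twist '[[0, 0, 0], [0, 0, 0], [0, 0, 0], [0, 0, 0], [0, 0, 0]]' --gripper '[-0.45, -0.46, -0.47, -0.477, -0.477]'

```text
t: 21.55
tcp_pos: [0.4427, 0.0308, 0.2595]
eef_rot: [0.719, 0.695, -0.0, -0.0]
wrist_force: [-0.2, -1.3, 0.1]
opening: 0.26
grasp_force: 0.2
```

step_arm --xyz '[[0, 0, 0], [0, 0, 0]]' --twist '[[0, 0, 0], [0, 0, 0]]' --gripper '[-0.48, -0.48]'

```text
t: 21.75
tcp_pos: [0.4427, 0.0308, 0.2595]
eef_rot: [0.719, 0.695, -0.0, -0.0]
wrist_force: [-0.2, -0.1, 1.2]
opening: 0.261
grasp_force: 6.9
```

step_arm --xyz '[[0, 0, 0], [0, 0, 0]]' --twist '[[0, 0, 0], [0, 0, 0]]' --gripper '[-0.482, -0.482]'

```text
t: 21.95
tcp_pos: [0.4428, 0.0308, 0.2595]
eef_rot: [0.719, 0.695, -0.0, -0.0]
wrist_force: [-1.0, 0.5, -0.2]
opening: 0.259
grasp_force: 11.9
```

step_arm --xyz '[[0, 0, 0.05], [0, 0, 0.1], [0, 0, 0.15], [0, 0, 0.15], [0, 0, 0.15], [0, 0, 0.15], [0, 0, 0.15], [0.1, 0.0125, 0], [0.14, 0.0175, 0], [0.15, 0.0188, 0], [0.15, 0.0188, 0], [0.14, 0.0175, 0], [0.092, 0.011, 0], [0, 0, 0], [0, 0, 0]]' --twist '[[0, 0, 0], [0, 0, 0], [0, 0, 0], [0, 0, 0], [0, 0, 0], [0, 0, 0], [0, 0, 0], [0, 0, 0.0056], [0, 0, 0.0056], [0, 0, 0.0056], [0, 0, 0.0056], [0, 0, 0.0056], [0, 0, 0], [0, 0, 0], [0, 0, 0]]' --gripper '[-0.482, -0.482, -0.482, -0.482, -0.482, -0.482, -0.482, -0.482, -0.482, -0.482, -0.482, -0.482, -0.482, -0.482, -0.482]'

```text
t: 23.45
tcp_pos: [0.5968, 0.0501, 0.4396]
eef_rot: [0.699, 0.716, -0.0, -0.0]
wrist_force: [-0.6, 1.1, -1.3]
opening: 0.263
grasp_force: 12.0
```

```bash
python3 - <<'E'
from meas import *
T=snap('top');C=snap('scene'); o=sensors.get_obs(); print(o['tcp_pos'],o['eef_rot'],o['grasp_force'])
cv2.imwrite('pics/v8.png',cv2.cvtColor(np.hstack([cv2.resize(T[130:280,170:320],(390,390)),cv2.resize(C[90:240,230:380],(390,390))]),cv2.COLOR_RGB2BGR))
E
```

```text
[0.5963 0.05   0.4399] [ 0.6986  0.7155 -0.0002  0.    ] 11.953312307596207
```

View pics/v8.png

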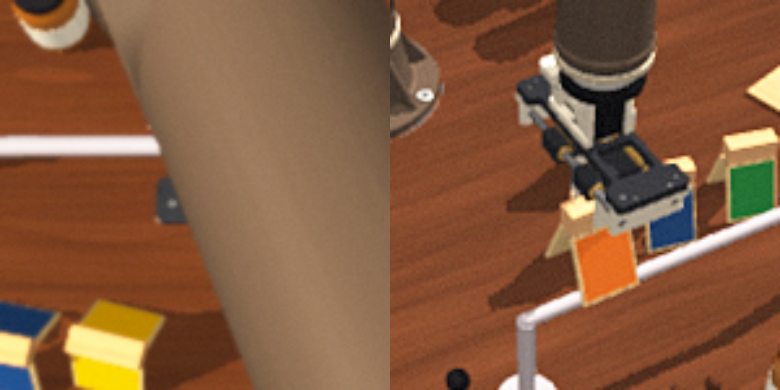

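The orange board is upright and straddling above the bar (scene crop 600,260). I'll lower it.

step_arm --xyz '[[0.003, 0, -0.12], [0, 0, -0.12], [0, 0, -0.1], [0, 0, -0.08], [0, 0, -0.04], [0, 0, -0.026], [0, 0, 0]]' --twist '[[0, 0, 0], [0, 0, 0], [0, 0, 0], [0, 0, 0], [0, 0, 0], [0, 0, 0], [0, 0, 0]]' --gripper '[-0.482, -0.482, -0.482, -0.482, -0.482, -0.482, -0.482]'

```text
t: 24.25
tcp_pos: [0.5976, 0.0499, 0.3425]
eef_rot: [0.699, 0.715, -0.0, 0.0]
wrist_force: [-0.1, 0.6, -0.9]
opening: 0.262
grasp_force: 12.0
```

step_arm --xyz '[[0, 0, -0.01], [0, 0, -0.006], [0, 0, 0]]' --twist '[[0, 0, 0], [0, 0, 0], [0, 0, 0]]' --gripper '[-0.482, -0.482, -0.482]'

```text
t: 24.55
tcp_pos: [0.5979, 0.05, 0.3394]
eef_rot: [0.699, 0.715, 0.0, 0.0]
wrist_force: [-0.2, 0.1, -0.7]
opening: 0.258
grasp_force: 12.0
```

step_arm --xyz '[[0, 0, -0.005], [0, 0, 0], [0, 0, 0]]' --twist '[[0, 0, 0], [0, 0, 0], [0, 0, 0]]' --gripper '[-0.482, -0.482, -0.482]'

```text
t: 24.85
tcp_pos: [0.5978, 0.0501, 0.3393]
eef_rot: [0.699, 0.715, 0.0, 0.0]
wrist_force: [-2.5, -1.5, 7.0]
opening: 0.257
grasp_force: 11.9
```

step_arm --xyz '[[0, 0, -0.005], [0, 0, 0], [0, 0, 0]]' --twist '[[0, 0, 0], [0, 0, 0], [0, 0, 0]]' --gripper '[-0.482, -0.482, -0.482]'

```text
t: 25.15
tcp_pos: [0.5978, 0.0502, 0.339]
eef_rot: [0.699, 0.715, 0.0, 0.001]
wrist_force: [-5.2, -1.8, 13.8]
opening: 0.262
grasp_force: 11.8
```

step_arm --xyz '[[-0.003, 0, 0.006], [0, 0, 0], [0, 0, 0], [0, 0, 0], [0, 0, 0], [0, 0, 0], [0, 0, 0], [0, 0, 0], [0, 0, 0.05], [0, 0, 0.15], [0, 0, 0.2], [0, 0, 0]]' --twist '[[0, 0, 0], [0, 0, 0], [0, 0, 0], [0, 0, 0], [0, 0, 0], [0, 0, 0], [0, 0, 0], [0, 0, 0], [0, 0, 0], [0, 0, 0], [0, 0, 0], [0, 0, 0]]' --gripper '[-0.482, -0.476, -0.46, -0.42, -0.3, 0, 0, 0, 0, 0, 0, 0]'

```text
t: 26.35
tcp_pos: [0.5983, 0.051, 0.4245]
eef_rot: [0.699, 0.715, 0.004, 0.003]
wrist_force: [-0.1, 0.5, 0.8]
opening: 0.501
grasp_force: 0.0
```

step_arm --xyz '[[0, 0, 0], [-0.15, 0.1, 0], [-0.15, 0.1, 0], [-0.15, 0.1, 0], [-0.15, 0.1, 0], [-0.15, 0.1, 0], [0, 0, 0], [0, 0, 0]]' --twist '[[0, 0, 0], [0, 0, -0.0239], [0, 0, -0.0239], [0, 0, -0.0239], [0, 0, -0.0239], [0, 0, -0.0239], [0, 0, 0], [0, 0, 0]]' --gripper '[0.2, 0.2, 0.2, 0.2, 0.2, 0.2, 0.2, 0.2]'

```text
t: 27.15
tcp_pos: [0.4466, 0.1501, 0.4181]
eef_rot: [0.782, 0.623, -0.0, 0.0]
wrist_force: [0.4, 0.4, 0.3]
opening: 0.599
grasp_force: 0.0
```

```bash
python3 - <<'E'
from ridge import *
C=snap('scene'); o=sensors.get_obs(); print(o['tcp_pos'],o['eef_rot'],o['t'])
cv2.imwrite('pics/v9.png',cv2.cvtColor(np.hstack([cv2.resize(T[130:280,170:320],(390,390)),cv2.resize(C[90:240,230:380],(390,390))]),cv2.COLOR_RGB2BGR))
E
```

```text
[0.4478 0.1492 0.418 ] [ 0.7828  0.6223 -0.0003  0.0001] 27.25
```

View pics/v9.png

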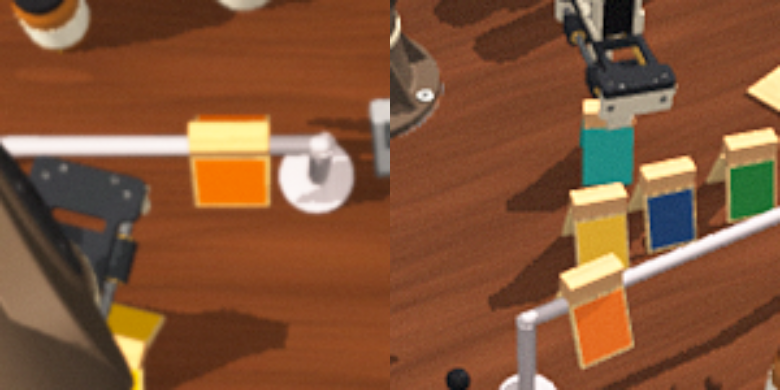

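The orange board hangs level astride the bar (scene crop 598,300). Next is yellow, which hasn't moved (scene crop 600,225).

step_arm --xyz '[[-0.07, 0.018, 0], [0, 0, -0.2], [0, 0, -0.2], [0, 0, -0.15], [0, 0, 0], [0, 0, 0]]' --twist '[[0, 0, 0], [0, 0, 0], [0, 0, 0], [0, 0, 0], [0, 0, 0], [0, 0, 0]]' --gripper '[0.2, 0.2, 0.2, 0.2, 0.2, 0.2]'

```text
t: 27.85
tcp_pos: [0.4332, 0.1536, 0.3087]
eef_rot: [0.783, 0.623, -0.0, -0.0]
wrist_force: [0.6, 1.2, -0.5]
opening: 0.602
grasp_force: 0.0
```

step_arm --xyz '[[0, -0.003, -0.1], [0, 0, -0.08], [0, 0, -0.066], [0, 0, 0], [0, 0, 0], [0, 0, 0], [0, 0, 0], [0, 0, 0], [0, 0, 0], [0, 0, 0], [0, 0, 0], [0, 0, 0], [0, 0, 0], [0, 0, 0], [0, 0, 0], [0, 0, 0]]' --twist '[[0, 0, 0], [0, 0, 0], [0, 0, 0], [0, 0, 0], [0, 0, 0], [0, 0, 0], [0, 0, 0], [0, 0, 0], [0, 0, 0], [0, 0, 0], [0, 0, 0], [0, 0, 0], [0, 0, 0], [0, 0, 0], [0, 0, 0], [0, 0, 0]]' --gripper '[0.2, 0.2, 0.2, -0.2, -0.42, -0.42, -0.42, -0.42, -0.42, -0.42, -0.45, -0.46, -0.47, -0.477, -0.48, -0.48]'

```text
t: 29.45
tcp_pos: [0.4333, 0.153, 0.2592]
eef_rot: [0.783, 0.623, 0.0, 0.0]
wrist_force: [0.6, 0.0, 0.2]
opening: 0.259
grasp_force: 7.0
```

step_arm --xyz '[[0, 0, 0], [0, 0, 0]]' --twist '[[0, 0, 0], [0, 0, 0]]' --gripper '[-0.482, -0.482]'

```text
t: 29.65
tcp_pos: [0.4332, 0.153, 0.2591]
eef_rot: [0.783, 0.623, 0.0, 0.0]
wrist_force: [1.3, 0.1, -0.1]
opening: 0.258
grasp_force: 12.0
```

step_arm --xyz '[[0, 0, 0.05], [0, 0, 0.1], [0, 0, 0.15], [0, 0, 0.15], [0, 0, 0.15], [0, 0, 0.15], [0, 0, 0.15], [0.1, -0.008, 0], [0.15, -0.012, 0], [0.16, -0.013, 0], [0.16, -0.013, 0], [0.15, -0.012, 0], [0.089, -0.007, 0], [0, 0, 0], [0, 0, 0], [0, 0, 0]]' --twist '[[0, 0, 0], [0, 0, 0], [0, 0, 0], [0, 0, 0], [0, 0, 0], [0, 0, 0], [0, 0, 0], [0, 0, 0.0201], [0, 0, 0.0201], [0, 0, 0.0201], [0, 0, 0.0201], [0, 0, 0.0201], [0, 0, 0.0201], [0, 0, 0], [0, 0, 0], [0, 0, 0]]' --gripper '[-0.482, -0.482, -0.482, -0.482, -0.482, -0.482, -0.482, -0.482, -0.482, -0.482, -0.482, -0.482, -0.482, -0.482, -0.482, -0.482]'

```text
t: 31.25
tcp_pos: [0.594, 0.1404, 0.4395]
eef_rot: [0.698, 0.716, -0.0, -0.0]
wrist_force: [-0.4, 0.9, -0.3]
opening: 0.258
grasp_force: 12.0
```

step_arm --xyz '[[0.005, 0, -0.12], [0, 0, -0.12], [0, 0, -0.1], [0, 0, -0.08], [0, 0, -0.04], [0, 0, -0.03], [0, 0, -0.0075], [0, 0, 0], [0, 0, 0]]' --twist '[[0, 0, 0], [0, 0, 0], [0, 0, 0], [0, 0, 0], [0, 0, 0], [0, 0, 0], [0, 0, 0], [0, 0, 0], [0, 0, 0]]' --gripper '[-0.482, -0.482, -0.482, -0.482, -0.482, -0.482, -0.482, -0.482, -0.482]'

```text
t: 32.15
tcp_pos: [0.5961, 0.1401, 0.3404]
eef_rot: [0.698, 0.716, 0.0, 0.0]
wrist_force: [-0.2, 0.0, -1.8]
opening: 0.258
grasp_force: 12.0
```

step_arm --xyz '[[0, 0, -0.004], [0, 0, 0], [0, 0, 0]]' --twist '[[0, 0, 0], [0, 0, 0], [0, 0, 0]]' --gripper '[-0.482, -0.482, -0.482]'

```text
t: 32.45
tcp_pos: [0.596, 0.14, 0.339]
eef_rot: [0.698, 0.716, 0.0, 0.0]
wrist_force: [-0.3, 0.0, -0.7]
opening: 0.259
grasp_force: 12.0
```

step_arm --xyz '[[-0.003, 0, -0.003], [0, 0, 0], [0, 0, 0], [0, 0, 0], [0, 0, 0], [0, 0, 0], [0, 0, 0], [0, 0, 0], [0, 0, 0], [0, 0, 0], [0, 0, 0.05], [0, 0, 0.15], [0, 0, 0.2], [0, 0, 0]]' --twist '[[0, 0, 0], [0, 0, 0], [0, 0, 0], [0, 0, 0], [0, 0, 0], [0, 0, 0], [0, 0, 0], [0, 0, 0], [0, 0, 0], [0, 0, 0], [0, 0, 0], [0, 0, 0], [0, 0, 0], [0, 0, 0]]' --gripper '[-0.482, -0.482, -0.482, -0.476, -0.46, -0.42, -0.3, 0, 0, 0, 0, 0, 0, 0]'

```text
t: 33.85
tcp_pos: [0.5963, 0.1412, 0.4245]
eef_rot: [0.698, 0.716, 0.004, 0.002]
wrist_force: [1.1, 1.5, -0.1]
opening: 0.498
grasp_force: 0.0
```

```bash
python3 - <<'E'
from ridge import *
C=snap('scene')
cv2.imwrite('pics/v10.png',cv2.cvtColor(np.hstack([cv2.resize(T[130:280,60:320],(450,260)),cv2.resize(C[90:240,230:380],(330,330))[:260]]),cv2.COLOR_RGB2BGR))
def sr():
    for c in blobs(C,(15,55,150),(30,150,255),40,(440,170,580,310)): print(cv2.minAreaRect(c), cv2.contourArea(c))
sr()
E
```

```text
(112.15245056152344, 260.4770202636719) ((434.9787292480469, 365.1661071777344), (60.7729606628418, 22.576295852661133), 78.06552124023438)
(165.8000030517578, 324.9000244140625) ((301.27392578125, 240.91436767578125), (60.4439697265625, 21.95452117919922), 65.4888916015625)
(166.11538696289062, 262.423095703125) ((432.8894958496094, 247.8012237548828), (60.99510955810547, 20.97091293334961), 79.90306091308594)
((312.5, 133.0), (10.0, 9.0), 90.0) 42.5
((313.5, 195.5), (11.0, 17.0), 0.0) 82.5
((334.6020812988281, 187.74534606933594), (56.12386703491211, 25.56451416015625), 87.39744567871094) 264.5
((371.11199951171875, 142.61599731445312), (5.724334239959717, 13.77418041229248), 79.69515228271484) 57.0
((391.7500305175781, 126.2500228881836), (43.046146392822266, 22.637813568115234), 30.963756561279297) 513.0
```

step_arm --xyz '[[0, 0, 0], [-0.136, 0.0888, 0], [-0.136, 0.0888, 0], [-0.136, 0.0888, 0], [-0.136, 0.0888, 0], [-0.136, 0.0888, 0], [-0.136, 0.0888, 0], [0, 0, 0], [0, 0, -0.2], [0, 0, -0.2], [0, 0, -0.15], [0, 0, 0], [0, 0, 0]]' --twist '[[0, 0, 0], [0, 0, -0.0161], [0, 0, -0.0161], [0, 0, -0.0161], [0, 0, -0.0161], [0, 0, -0.0161], [0, 0, -0.0161], [0, 0, 0], [0, 0, 0], [0, 0, 0], [0, 0, 0], [0, 0, 0], [0, 0, 0]]' --gripper '[0.2, 0.2, 0.2, 0.2, 0.2, 0.2, 0.2, 0.2, 0.2, 0.2, 0.2, 0.2, 0.2]'

```text
t: 35.25
tcp_pos: [0.4323, 0.2465, 0.3082]
eef_rot: [0.767, 0.642, -0.001, -0.0]
wrist_force: [-0.3, -0.0, 1.0]
opening: 0.597
grasp_force: 0.0
```

step_arm --xyz '[[0.002, 0.006, -0.1], [0, 0, -0.08], [0, 0, -0.0635], [0, 0, 0], [0, 0, 0], [0, 0, 0], [0, 0, 0], [0, 0, 0], [0, 0, 0], [0, 0, 0], [0, 0, 0], [0, 0, 0], [0, 0, 0], [0, 0, 0], [0, 0, 0], [0, 0, 0]]' --twist '[[0, 0, 0], [0, 0, 0], [0, 0, 0], [0, 0, 0], [0, 0, 0], [0, 0, 0], [0, 0, 0], [0, 0, 0], [0, 0, 0], [0, 0, 0], [0, 0, 0], [0, 0, 0], [0, 0, 0], [0, 0, 0], [0, 0, 0], [0, 0, 0]]' --gripper '[0.2, 0.2, 0.2, -0.2, -0.42, -0.42, -0.42, -0.42, -0.42, -0.42, -0.45, -0.46, -0.47, -0.477, -0.48, -0.48]'

```text
t: 36.85
tcp_pos: [0.4327, 0.2477, 0.2596]
eef_rot: [0.767, 0.642, 0.0, 0.0]
wrist_force: [0.3, 0.4, 0.5]
opening: 0.26
grasp_force: 7.0
```

step_arm --xyz '[[0, 0, 0], [0, 0, 0]]' --twist '[[0, 0, 0], [0, 0, 0]]' --gripper '[-0.482, -0.482]'

```text
t: 37.05
tcp_pos: [0.4327, 0.2477, 0.2595]
eef_rot: [0.767, 0.642, 0.0, 0.0]
wrist_force: [1.2, -0.2, -0.0]
opening: 0.259
grasp_force: 12.0
```

step_arm --xyz '[[0, 0, 0.05], [0, 0, 0.1], [0, 0, 0.15], [0, 0, 0.15], [0, 0, 0.15], [0, 0, 0.15], [0, 0, 0.15], [0.1, -0.011, 0], [0.15, -0.016, 0], [0.16, -0.018, 0], [0.16, -0.018, 0], [0.15, -0.016, 0], [0.082, -0.01, 0], [0, 0, 0], [0, 0, 0], [0, 0, 0]]' --twist '[[0, 0, 0], [0, 0, 0], [0, 0, 0], [0, 0, 0], [0, 0, 0], [0, 0, 0], [0, 0, 0], [0, 0, 0.0161], [0, 0, 0.0161], [0, 0, 0.0161], [0, 0, 0.0161], [0, 0, 0.0161], [0, 0, 0.0161], [0, 0, 0], [0, 0, 0], [0, 0, 0]]' --gripper '[-0.482, -0.482, -0.482, -0.482, -0.482, -0.482, -0.482, -0.482, -0.482, -0.482, -0.482, -0.482, -0.482, -0.482, -0.482, -0.482]'

```text
t: 38.65
tcp_pos: [0.5918, 0.2306, 0.44]
eef_rot: [0.698, 0.717, -0.0, -0.0]
wrist_force: [-0.3, -0.4, -0.5]
opening: 0.262
grasp_force: 12.0
```

```bash
python3 - <<'E'
from meas import *
T=snap('top');C=snap('scene')
cv2.imwrite('pics/v11.png',cv2.cvtColor(np.hstack([cv2.resize(T[130:330,60:320],(450,346)),cv2.resize(C[90:250,245:405],(346,346))]),cv2.COLOR_RGB2BGR))
E
```

```text
(no output)
```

View pics/v11.png

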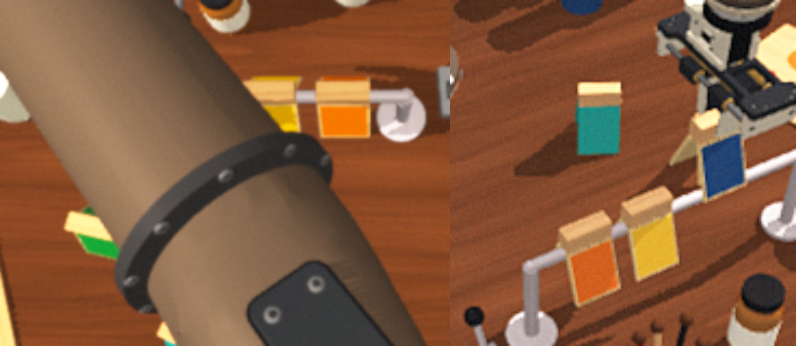

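Orange and yellow hang properly (scene crop 590,260 and 650,235). Blue is upright above the bar, so I'll lower it.

step_arm --xyz '[[0.004, 0, -0.12], [0, 0, -0.12], [0, 0, -0.1], [0, 0, -0.08], [0, 0, -0.04], [0, 0, -0.03], [0, 0, -0.012], [0, 0, 0], [0, 0, 0]]' --twist '[[0, 0, 0], [0, 0, 0], [0, 0, 0], [0, 0, 0], [0, 0, 0], [0, 0, 0], [0, 0, 0], [0, 0, 0], [0, 0, 0]]' --gripper '[-0.482, -0.482, -0.482, -0.482, -0.482, -0.482, -0.482, -0.482, -0.482]'

```text
t: 39.65
tcp_pos: [0.594, 0.2301, 0.3399]
eef_rot: [0.698, 0.716, 0.001, 0.0]
wrist_force: [-0.3, 0.1, -0.2]
opening: 0.26
grasp_force: 12.0
```

step_arm --xyz '[[-0.004, 0, -0.006], [0, 0, 0], [0, 0, 0], [0, 0, 0], [0, 0, 0], [0, 0, 0], [0, 0, 0], [0, 0, 0], [0, 0, 0], [0, 0, 0], [0, 0, 0.05], [0, 0, 0.15], [0, 0, 0.2], [0, 0, 0], [0, 0, 0]]' --twist '[[0, 0, 0], [0, 0, 0], [0, 0, 0], [0, 0, 0], [0, 0, 0], [0, 0, 0], [0, 0, 0], [0, 0, 0], [0, 0, 0], [0, 0, 0], [0, 0, 0], [0, 0, 0], [0, 0, 0], [0, 0, 0], [0, 0, 0]]' --gripper '[-0.482, -0.482, -0.482, -0.476, -0.46, -0.42, -0.3, 0, 0, 0, 0, 0, 0, 0, 0]'

```text
t: 41.15
tcp_pos: [0.5931, 0.2302, 0.4197]
eef_rot: [0.698, 0.716, 0.001, 0.001]
wrist_force: [-1.1, 0.6, 0.3]
opening: 0.501
grasp_force: 0.0
```

```bash
python3 - <<'E'
from meas import *
C=snap('scene')
for c in blobs(C,(15,55,150),(30,150,255),40,(500,190,560,240)): print(cv2.minAreaRect(c), cv2.contourArea(c))
for c in blobs(C,(50,120,30),(75,255,255),60,(500,190,560,260)): print(cv2.boundingRect(c), cv2.contourArea(c))
C0=cv2.cvtColor(cv2.resize(cv2.imread('pics/scene0.png'),(560,420),interpolation=cv2.INTER_AREA),cv2.COLOR_BGR2RGB)
for c in blobs(C0,(50,120,30),(75,255,255),60,(500,190,560,260)): print('start',cv2.boundingRect(c), cv2.contourArea(c))
E
```

```text
((357.03900146484375, 157.65121459960938), (9.708181381225586, 17.460758209228516), 12.094757080078125) 47.0
(361, 153, 16, 17) 105.0
start (361, 152, 16, 22) 269.5
```

step_arm --xyz '[[-0.132, 0.1123, 0], [-0.132, 0.1123, 0], [-0.132, 0.1123, 0], [-0.132, 0.1123, 0], [-0.132, 0.1123, 0], [-0.132, 0.1123, 0], [0, 0, 0], [0, 0, -0.2], [0, 0, -0.2], [0, 0, -0.15], [0, 0, 0], [0, 0, 0]]' --twist '[[0, 0, -0.019], [0, 0, -0.019], [0, 0, -0.019], [0, 0, -0.019], [0, 0, -0.019], [0, 0, -0.019], [0, 0, 0], [0, 0, 0], [0, 0, 0], [0, 0, 0], [0, 0, 0], [0, 0, 0]]' --gripper '[0.2, 0.2, 0.2, 0.2, 0.2, 0.2, 0.2, 0.2, 0.2, 0.2, 0.2, 0.2]'

```text
t: 42.4
tcp_pos: [0.4348, 0.3645, 0.3079]
eef_rot: [0.778, 0.628, -0.001, -0.0]
wrist_force: [0.5, 1.0, 0.7]
opening: 0.602
grasp_force: 0.0
```

```bash
python3 - <<'E'
from meas import *
T=snap('top');C=snap('scene')
cv2.imwrite('pics/v12.png',cv2.cvtColor(np.hstack([cv2.resize(T[130:330,60:320],(450,346)),cv2.resize(C[90:250,265:425],(346,346))]),cv2.COLOR_RGB2BGR))
E
```

```text
(no output)
```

View pics/v12.png

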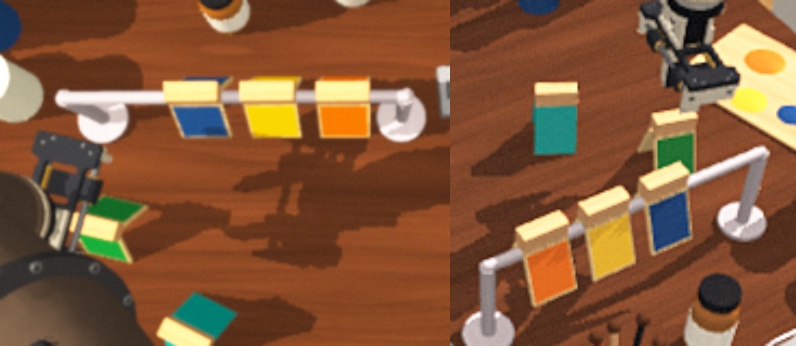

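Green still stands where it was measured (scene crop 676,122), and three boards hang in a row. Gripping green.

step_arm --xyz '[[0.001, 0.002, -0.1], [0, 0, -0.08], [0, 0, -0.062], [0, 0, 0], [0, 0, 0], [0, 0, 0], [0, 0, 0], [0, 0, 0], [0, 0, 0], [0, 0, 0], [0, 0, 0], [0, 0, 0], [0, 0, 0], [0, 0, 0], [0, 0, 0], [0, 0, 0]]' --twist '[[0, 0, 0], [0, 0, 0], [0, 0, 0], [0, 0, 0], [0, 0, 0], [0, 0, 0], [0, 0, 0], [0, 0, 0], [0, 0, 0], [0, 0, 0], [0, 0, 0], [0, 0, 0], [0, 0, 0], [0, 0, 0], [0, 0, 0], [0, 0, 0]]' --gripper '[0.2, 0.2, 0.2, -0.2, -0.42, -0.42, -0.42, -0.42, -0.42, -0.42, -0.45, -0.46, -0.47, -0.477, -0.48, -0.48]'

```text
t: 44.1
tcp_pos: [0.4348, 0.3651, 0.2595]
eef_rot: [0.778, 0.628, 0.0, 0.0]
wrist_force: [1.3, -0.4, 0.6]
opening: 0.262
grasp_force: 7.0
```

step_arm --xyz '[[0, 0, 0], [0, 0, 0]]' --twist '[[0, 0, 0], [0, 0, 0]]' --gripper '[-0.482, -0.482]'

```text
t: 44.3
tcp_pos: [0.4348, 0.3651, 0.2596]
eef_rot: [0.778, 0.628, 0.0, 0.0]
wrist_force: [0.6, -1.0, -0.0]
opening: 0.26
grasp_force: 12.0
```

step_arm --xyz '[[0, 0, 0.05], [0, 0, 0.1], [0, 0, 0.15], [0, 0, 0.15], [0, 0, 0.15], [0, 0, 0.15], [0, 0, 0.15], [0.1, -0.029, 0], [0.15, -0.0434, 0], [0.15, -0.0434, 0], [0.15, -0.0434, 0], [0.15, -0.0434, 0], [0.0815, -0.023, 0], [0, 0, 0], [0, 0, 0], [0, 0, 0]]' --twist '[[0, 0, 0], [0, 0, 0], [0, 0, 0], [0, 0, 0], [0, 0, 0], [0, 0, 0], [0, 0, 0], [0, 0, 0.019], [0, 0, 0.019], [0, 0, 0.019], [0, 0, 0.019], [0, 0, 0.019], [0, 0, 0.019], [0, 0, 0], [0, 0, 0], [0, 0, 0]]' --gripper '[-0.482, -0.482, -0.482, -0.482, -0.482, -0.482, -0.482, -0.482, -0.482, -0.482, -0.482, -0.482, -0.482, -0.482, -0.482, -0.482]'

```text
t: 45.9
tcp_pos: [0.5898, 0.3208, 0.44]
eef_rot: [0.697, 0.717, 0.0, -0.0]
wrist_force: [0.7, 0.0, -1.9]
opening: 0.26
grasp_force: 12.0
```

step_arm --xyz '[[0.001, 0, -0.12], [0, 0, -0.12], [0, 0, -0.1], [0, 0, -0.08], [0, 0, -0.04], [0, 0, -0.03], [0, 0, -0.01], [0, 0, 0], [0, 0, 0]]' --twist '[[0, 0, 0], [0, 0, 0], [0, 0, 0], [0, 0, 0], [0, 0, 0], [0, 0, 0], [0, 0, 0], [0, 0, 0], [0, 0, 0]]' --gripper '[-0.482, -0.482, -0.482, -0.482, -0.482, -0.482, -0.482, -0.482, -0.482]'

```text
t: 46.8
tcp_pos: [0.5914, 0.3202, 0.3403]
eef_rot: [0.698, 0.716, 0.001, 0.0]
wrist_force: [1.1, 0.3, -1.2]
opening: 0.262
grasp_force: 12.0
```

step_arm --xyz '[[-0.002, 0, -0.007], [0, 0, 0], [0, 0, 0], [0, 0, 0], [0, 0, 0], [0, 0, 0], [0, 0, 0], [0, 0, 0], [0, 0, 0], [0, 0, 0], [0, 0, 0.05], [0, 0, 0.15], [0, 0, 0.2], [0, 0, 0], [0, 0, 0]]' --twist '[[0, 0, 0], [0, 0, 0], [0, 0, 0], [0, 0, 0], [0, 0, 0], [0, 0, 0], [0, 0, 0], [0, 0, 0], [0, 0, 0], [0, 0, 0], [0, 0, 0], [0, 0, 0], [0, 0, 0], [0, 0, 0], [0, 0, 0]]' --gripper '[-0.482, -0.482, -0.482, -0.476, -0.46, -0.42, -0.3, 0, 0, 0, 0, 0, 0, 0, 0]'

```text
t: 48.3
tcp_pos: [0.5909, 0.3203, 0.42]
eef_rot: [0.698, 0.716, 0.001, 0.0]
wrist_force: [0.1, -0.1, -0.7]
opening: 0.499
grasp_force: 0.0
```

step_arm --xyz '[[-0.2, 0, 0], [-0.2, 0, 0], [-0.2, 0, 0], [-0.2, 0, 0], [-0.05, -0.2, 0], [0, -0.2, 0], [0, -0.2, 0], [0, -0.2, 0], [0, -0.2, 0], [0, -0.2, 0], [0, -0.2, 0], [0, -0.2, 0], [0, -0.2, 0], [0, -0.2, 0], [0, -0.13, 0], [0, 0, 0], [0, 0, 0]]' --twist '[[0, 0, 0], [0, 0, 0], [0, 0, 0], [0, 0, 0], [0, 0, 0], [0, 0, 0], [0, 0, 0], [0, 0, 0], [0, 0, 0], [0, 0, 0], [0, 0, 0], [0, 0, 0], [0, 0, 0], [0, 0, 0], [0, 0, 0], [0, 0, 0], [0, 0, 0]]' --gripper '[-1, -1, -1, -1, -1, -1, -1, -1, -1, -1, -1, -1, -1, -1, -1, -1, -1]'

```text
t: 50.0
tcp_pos: [0.4205, -0.1062, 0.4176]
eef_rot: [0.698, 0.716, -0.0, -0.001]
wrist_force: [0.9, 0.5, 0.0]
opening: 0.003
grasp_force: 0.0
```

```bash
python3 - <<'E'
from meas import *
T=snap('top');C=snap('scene')
print(sensors.get_obs()['tcp_pos'],sensors.get_obs()['eef_rot'])
for c in blobs(T,(22,75,200),(30,145,255),60,(130,240,440,300)):
    w=np.array([onz('top',p,.1813)[:2] for p in c[:,0,:].astype(float)]); r=cv2.minAreaRect((w*1000).astype(np.float32)); print(r)
# housing top centre/yaw at z=.037
print([onz('top',(300+x/8,150+y/8),.037).round(4).tolist() for x,y in((103,150),(265,140),(118,380),(285,368))])
cv2.imwrite('pics/v13.png',cv2.cvtColor(np.hstack([cv2.resize(T[130:330,60:460],(450,225)),cv2.resize(C[90:310,160:425],(346,287))[:225]]),cv2.COLOR_RGB2BGR))
E
```

```text
[ 0.4208 -0.105   0.4178] [ 0.6974  0.7167 -0.     -0.0004]
((592.2473754882812, 320.17474365234375), (20.910093307495117, 60.16640090942383), 1.0453230142593384)
((592.8389282226562, 230.29486083984375), (18.814380645751953, 59.93560028076172), 1.0462462902069092)
((595.5309448242188, 140.3280792236328), (20.913476943969727, 59.68274688720703), 1.0464074611663818)
((597.173583984375, 50.327354431152344), (20.915910720825195, 59.42984390258789), 1.0463621616363525)
[[0.6639, -0.0755, 0.037], [0.6678, -0.124, 0.037], [0.5939, -0.0803, 0.037], [0.5984, -0.1298, 0.037]]
```

View pics/v13.png

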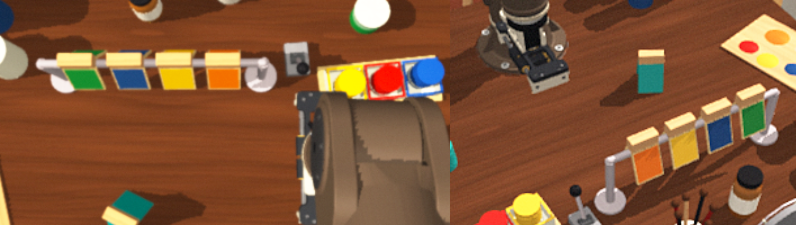

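All four boards hang in a row on the rail (scene crop from 645,160 to 752,115). Now the lever.

step_arm --xyz '[[0.15, -0.006, 0], [0.15, -0.006, 0], [0.15, -0.006, 0], [0.147, -0.006, 0], [0, 0, 0], [0, 0, -0.2], [0, 0, -0.2], [0, 0, -0.2], [0, 0, -0.15], [0, 0, -0.074], [0, 0, 0]]' --twist '[[0, 0, 0], [0, 0, 0], [0, 0, 0], [0, 0, 0], [0, 0, 0], [0, 0, 0], [0, 0, 0], [0, 0, 0], [0, 0, 0], [0, 0, 0], [0, 0, 0]]' --gripper '[-1, -1, -1, -1, -1, -1, -1, -1, -1, -1, -1]'

```text
t: 51.2
tcp_pos: [0.5389, -0.1096, 0.2513]
eef_rot: [0.697, 0.717, -0.001, -0.002]
wrist_force: [0.3, -0.4, 0.4]
opening: 0.004
grasp_force: 0.0
```

step_arm --xyz '[[0.05, 0.004, 0], [0.05, 0.004, 0], [0.05, 0.004, 0], [0.05, 0.004, 0], [0.05, 0.004, 0], [0.05, 0.004, 0], [0.05, 0.004, 0], [0.05, 0.004, 0], [0.04, 0.003, 0], [0, 0, 0]]' --twist '[[0, 0, 0], [0, 0, 0], [0, 0, 0], [0, 0, 0], [0, 0, 0], [0, 0, 0], [0, 0, 0], [0, 0, 0], [0, 0, 0], [0, 0, 0]]' --gripper '[-1, -1, -1, -1, -1, -1, -1, -1, -1, -1]'

```text
t: 52.2
tcp_pos: [0.6294, -0.1036, 0.2532]
eef_rot: [0.698, 0.716, 0.0, 0.0]
wrist_force: [-0.4, -0.3, -0.2]
opening: 0.003
grasp_force: 0.0
```

step_arm --xyz '[[0.03, 0.002, 0], [0.02, 0.002, 0], [0.015, 0.001, 0], [0, 0, 0]]' --twist '[[0, 0, 0], [0, 0, 0], [0, 0, 0], [0, 0, 0]]' --gripper '[-1, -1, -1, -1]'

```text
t: 52.6
tcp_pos: [0.6416, -0.1028, 0.2533]
eef_rot: [0.698, 0.716, 0.0, 0.0]
wrist_force: [-0.4, -0.5, 0.1]
opening: 0.003
grasp_force: 0.0
```

step_arm --xyz '[[0.015, 0.001, 0], [0, 0, 0]]' --twist '[[0, 0, 0], [0, 0, 0]]' --gripper '[-1, -1]'

```text
t: 52.8
tcp_pos: [0.6445, -0.1026, 0.2534]
eef_rot: [0.698, 0.716, 0.0, 0.0]
wrist_force: [0.4, 0.1, -0.7]
opening: 0.006
grasp_force: 0.1
```

```bash
python3 - <<'E'
from meas import *
C=snap('scene')
for c in blobs(C,(0,0,0),(180,255,45),15,(355,290,430,370)): print(cv2.minEnclosingCircle(c),cv2.contourArea(c))
print(proj('scene',[.597,-.107,.092]),[proj('scene',[x,-.1,.092]) for x in(.66,.67,.68)])
E
```

```text
((253.0, 236.5), 11.884963989257812) 91.5
((262.8666687011719, 226.13333129882812), 18.573436737060547) 236.5
[255.9422 235.4265] [array([268.4184, 251.6421]), array([270.0827, 254.4635]), array([271.7633, 257.3123])]
```

step_arm --xyz '[[0.015, 0.001, 0], [0.015, 0.001, 0], [0, 0, 0]]' --twist '[[0, 0, 0], [0, 0, 0], [0, 0, 0]]' --gripper '[-1, -1, -1]'

```text
t: 53.15
tcp_pos: [0.6471, -0.1024, 0.2531]
eef_rot: [0.698, 0.716, -0.004, -0.003]
wrist_force: [-20.6, -0.4, 15.7]
opening: 0.005
grasp_force: 10.9
```

step_arm --xyz '[[0.015, 0.001, 0], [0, 0, 0]]' --twist '[[0, 0, 0], [0, 0, 0]]' --gripper '[-1, -1]'

```text
t: 53.35
tcp_pos: [0.6483, -0.1023, 0.2529]
eef_rot: [0.698, 0.716, -0.006, -0.005]
wrist_force: [-31.5, -0.6, 24.3]
opening: 0.001
grasp_force: 16.6
```

```bash
python3 - <<'E'
from meas import *
T=snap('top');C=snap('scene')
cv2.imwrite('pics/v14.png',cv2.cvtColor(np.hstack([cv2.resize(T[120:240,260:400],(420,360)),cv2.resize(C[180:300,200:325],(375,360))]),cv2.COLOR_RGB2BGR))
E
```

```text
(no output)
```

View pics/v14.png

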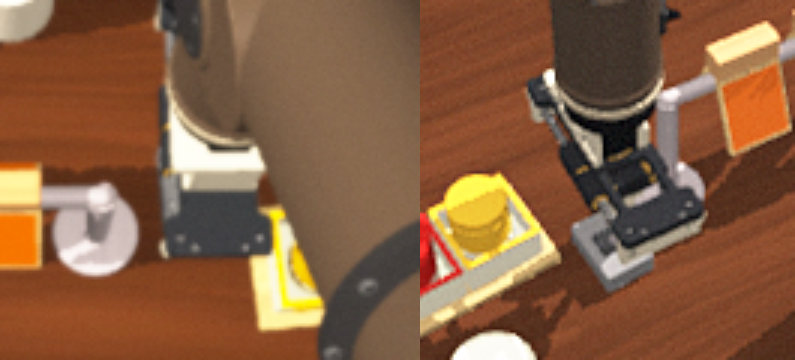

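The force rose sharply at x≈0.645, which is the expected end of travel. I'll back away and check the knob.

step_arm --xyz '[[-0.05, -0.004, 0], [-0.15, -0.01, 0], [-0.2, -0.01, 0], [-0.1, 0, 0.1], [0, 0, 0.2], [0, 0, 0.2], [0, 0, 0.2], [-0.2, -0.1, 0.1], [-0.2, -0.2, 0], [0, -0.2, 0], [0, -0.2, 0], [0, -0.2, 0], [0, 0, 0], [0, 0, 0]]' --twist '[[0, 0, 0], [0, 0, 0], [0, 0, 0], [0, 0, 0], [0, 0, 0], [0, 0, 0], [0, 0, 0], [0, 0, 0], [0, 0, 0], [0, 0, 0], [0, 0, 0], [0, 0, 0], [0, 0, 0], [0, 0, 0]]' --gripper '[-1, -1, -1, -1, -1, -1, -1, -1, -1, -1, -1, -1, -1, -1]'

```text
t: 54.85
tcp_pos: [0.4778, -0.283, 0.4133]
eef_rot: [0.699, 0.715, 0.0, 0.0]
wrist_force: [0.3, 1.4, 0.7]
opening: 0.004
grasp_force: 0.0
```

```bash
python3 - <<'E'
from meas import *
T=snap('top');C=snap('scene');P=[]
for n,im,roi in(('top',T,(430,220,490,300)),('scene',C,(355,310,430,400))):
    for c in blobs(im,(0,0,0),(180,255,50),25,roi): e=cv2.minEnclosingCircle(c);print(n,e,cv2.contourArea(c)); q=e[0]
    P.append(q)
print('knob',two(P[1],P[0]))
for c in blobs(T,(22,75,200),(30,145,255),60,(130,240,440,300)):
    w=np.array([onz('top',p,.1813)[:2] for p in c[:,0,:].astype(float)]); print(cv2.minAreaRect((w*1000).astype(np.float32)))
for k,rng in(('blue',((100,120,60),(125,255,255))),('red',((0,150,60),(6,255,255))),('yel',((22,150,90),(32,255,255)))):
    for c in blobs(T,*rng,150,(490,230,670,330)): print(k,cv2.boundingRect(c))
print(sensors.get_obs()['t'],sensors.get_obs()['tcp_pos'])
E
```

```text
top ((325.6612854003906, 158.35484313964844), 4.943200588226318) 63.0
scene ((269.8333435058594, 255.5), 4.859218120574951) 55.5
knob (array([ 0.6738, -0.1009,  0.093 ]), np.float64(0.002930347553379847))
((592.247314453125, 320.17474365234375), (20.910011291503906, 60.16640090942383), 1.0453230142593384)
((592.8389282226562, 230.29486083984375), (18.814380645751953, 59.93560028076172), 1.0462462902069092)
((596.3903198242188, 140.27783203125), (20.620643615722656, 59.59788131713867), 3.1346638202667236)
((597.173583984375, 50.327354431152344), (20.91584587097168, 59.42983627319336), 1.0463896989822388)
red (384, 185, 37, 35)
yel (350, 187, 37, 37)
54.95 [ 0.4783 -0.281   0.4135]
```

The knob is now at x 0.674, z 0.093, which matches the full-on position. All four boards are still hanging, so I'm handing in.

```bash
python3 -c "
from station import ticket
print(ticket.sign_off())"
```

```text
the job is handed in; nothing more can be done
None
```

I handed the job in at about 55 s: all four boards hang astride the rail (12 N grip by the ridge), each jar stands in its own colour's holder, and the fan lever was pushed fully on last; the blue jar was hidden by the arm in the last check, so I only saw it seated earlier.

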